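# Sort the lock parts on the locksmith's bench

### The arm

A 6-joint arm with a two-finger parallel gripper is mounted at the origin on the work surface. World frame = base frame: x ahead of the robot, y to its left, z up, the work surface at z = 0. Lengths are in m, angles in rad, forces in N, time in s.
With the tool pointing down it reaches from about 0.275 to 0.775 m from the base axis. Payload 14.6 kg.
Tool frame: the origin (TCP) lies at the very end of the fingers, on their centre line; the grasp point (between the pads) lies 19 mm behind it; z points along the fingers, y is the direction in which the jaws open and shut (so a half turn about z gives the same grasp; the last joint's range is limited). The gripper opens to 85 mm and grips with 20 to 120 N. Pads are 22 mm wide; open, the fingers measure 114 mm over their backs; the gripper's body (76 mm by 85 mm) begins 54 mm behind the grasp point. The pads swing forward as they close: fully open they stand 13 mm farther back than shut.
Start: joints at [1.111, 0.263, -0.048, 1.259, 0, 1.415], TCP at [0.158, 0.501, 0.193] pointing down, gripper open.
Joint ranges: [-2.65, 2.65], [-0.89, 1.7], [-1.18, 1.37], [-2.13, 2.11], [-1.35, 1.29], [-3.14, 3.14]. Speed limits (rad/s): [1.89, 1.89, 2.57, 2.79, 3.14, 3.14].

### API

Orientations are given as [roll, pitch, yaw] about the fixed x, y, z axes, in that order (R = Rz(yaw) Ry(pitch) Rx(roll)).
In Python, from station import arm gives the robot as it stands. The module is installed in compiled form; this text tells all that it offers.
- The arm moves only by the tool drive_tool, never from a script. Its argument "plan" is a list of rows, each an object of numbers: "x", "y", "z": the shift along the tool's x, y, z in cm; "turn": the turn about the tool's z in rad; "gripper": the gripper command: -1 is fully open, 1 is shut, values between are in proportion. In form: [{"x": .., "y": .., "z": .., "turn": .., "gripper": ..}, ...]. A call has exactly 10 rows; each row is the pose to reach, as a shift and turn from the pose commanded when the call began, along the tool's axes at that moment; what a row does not reach only later rows make up. A row lasts 1/10 s, in which the tool goes at most 50 mm and 8.59 degrees, less where a joint would pass 70% of its speed; a pose out of reach is approached as far as the arm can. A call with a gripper value outside its range is refused whole. The fingers move at their own pace and stop on an object; "squeeze" is the grip in N (left out, the last holds). Time passes only in rows, so rows that repeat a pose let the fingers close, or fill a call up. It gives the time, the measured TCP pose, the force and the opening at its end, in the units of the state.
- arm.state(): the state, without advancing time (a new reading comes with each control period).
- arm.read_camera(name): name is "scene" or "top" or "wrist"; returns the picture (480x640x3 uint8, blue, green, red); there is no depth.
- arm.calibration(name): a dict with "K" (3x3 intrinsics, pixels), "k1" (the pictures are not rectified: a ray, as slopes to the right and down, at radius r is drawn at 1 + k1 r^2 times it, then the intrinsics apply), "extrinsics" (4x4, takes a point from world to camera coordinates). Camera axes: x right, y down, z forward; pixel columns grow to the right and rows downward; lengths in m; the calibration is good to about 2 mm. A picture is of the moment at which its call begins: read the wrist's pose just before it. calibration takes no time and is no camera call; for the wrist camera it gives the pose at the moment of the call.
- arm.finish_job(): hands the job in, once; it reports no verdict.
The state is a dict: "time_s": time; "joint_pos": joint angles; "qvel": joint speeds; "joint_torque": joint torques, N m; "tool_pos": TCP position; "tool_rot": TCP orientation; "wrist_force": force on the tool from outside, world axes, zero at the start; "ft_torque": the same for the moment, N m; "gripper_width": opening from 0.0 (shut) to 1.0 (fully open).
Only numpy, scipy, OpenCV 4.12 (cv2) and the standard library are available. Lean on these libraries where they do the work, as an engineer would, in place of code of your own. Each camera call takes 0.05 s, during which the arm holds its last target.

### The job

Sort the five loose lock parts on the bench into the boxes where they belong: both padlocks in the red tray, each flat on its floor, the latch flat on the floor of the yellow tray, and the lock barrel and the thumb-turn plate in the blue kit box. In the kit box the barrel goes in first, standing upright in the middle of the trough, and then the plate is laid flat on the two ledges over it, inside the rim, knob up and centred over the trough. Leave everything released and still, and do not disturb the oil bottle or the screwdriver.

Things in the scene. Friction and masses are not known exactly. Their poses are not given: they have to be found in the camera images.
- barrel_mid (a point): brass lock barrel, a plain upright cylinder 32 mm in diameter and 34 mm high with a steel plug and dark key slot on its top face, standing on the bench. The point is its centre, 17 mm above its underside; z is its axis, up.
- turnplate_bar (a point): thumb-turn plate: steel plate 100 (its x) x 64 (its y) x 5 mm lying on the bench, with an aluminium bar knob upright in its middle, 34 mm long (along x), 12 mm thick (along y), 28 mm high above the plate; lift it by this knob. The point is the knob's centre, 19 mm above the plate's underside; z up.
- padlock_green_mid (a point): small green padlock lying flat: square body 36 x 36 mm, 20 mm thick (its height as it lies), with a steel U shackle of 7 mm bar standing out of its local +x side at mid-height, tip 40 mm from this point. The point is the centre of the square body, 10 mm above its underside; z up. Belongs in the red tray.
- padlock_black_mid (a point): small black padlock lying flat: square body 36 x 36 mm, 20 mm thick (its height as it lies), with a steel U shackle of 7 mm bar standing out of its local +x side at mid-height, tip 40 mm from this point. The point is the centre of the square body, 10 mm above its underside; z up. Belongs in the red tray.
- latch_mid (a point): door latch lying flat: grey case 66 mm long (its x) x 22 mm wide (y) x 24 mm high; a brass face plate 60 mm wide (y), 4 mm thick, 24 mm high across its +x end, and a steel bolt stub ending 51 mm from this point in +x. The point is the centre of the case, 12 mm above its underside; z up. Grip it across the 22 mm.
- kitbox: fixed kit box, blue walls (4 mm), white ledges, grey floor; 124 (x) x 118 (y) x 52 mm high. Two ledges, 28 mm wide, tops 44 mm above the bench, run along y at both x sides; between them a trough 60 mm wide (x), 110 mm long (y), floor 4 mm above the bench. Space inside the rim, above the ledges: 116 x 110 mm, 8 mm deep. Plate's length goes along x, across the trough. Origin: underside centre.
- redtray: open red plastic tray, fixed to the bench, outer 140 mm (its x) x 168 mm (its y), 26 mm high, walls and floor 4 mm. Origin: centre of its underside. Takes both padlocks, side by side or end to end, neither on top of the other or on the wall.
- yellowtray: open yellow plastic tray, fixed to the bench, outer 140 x 140 mm, 26 mm high, walls and floor 4 mm. Origin: centre of its underside. Takes the latch.
- oilbottle: white oil bottle with red cap, 44 mm in diameter, 110 mm high, standing to the left of the trays; leave it alone. Origin: centre of its underside.
- screwdriver: screwdriver with orange handle, 190 mm long, lying along its x to the right of the trays; leave it alone. Origin: on its underside, about its middle.
Not all that is in view belongs to the job. Of the things that look like the yellowtray, the larger one is meant.

How it is judged:
By the outcome, as a careful person would: the job done as asked, in the order asked, and still so for the second after the job is handed in, with the robot touching nothing.
It also fails if it takes over 136 s, if anything falls off the work surface, if the arm or the gripper's body presses on something with over 40 N, if the wrist force passes 120 N, or if a joint passes its speed limit or range.

## Working session

There is one attempt and no reset: what is moved stays moved. The work goes in short steps, Python scripts to look and compute and a tool call to move; the robot and the scene stay as the last step left them, time stands still between calls to the robot, and variables do not carry over. Pictures are saved under pics/ and viewed, and the job is handed in when it is done.

Besides the shell and the picture viewer there is one more tool, called after ">>>" by a JSON object that holds its "fn" and its "kwargs", one argument or row to a line. drive_tool: Moves the arm, as the interface text tells. Its arguments: {"type":"object","properties":{"plan":{"type":"array"},"squeeze":{"type":"number"}},"required":["plan"]}

```bash
mkdir -p pics; python3 - <<'E'
from station import arm
import cv2,numpy as np
print(arm.state())
for n in("scene","top","wrist"):
    c=arm.calibration(n);im=arm.read_camera(n);cv2.imwrite(f"pics/{n}0.png",im)
    print(n,c["K"],c["k1"],c["extrinsics"])
E
```

```text
{'time_s': 0.0, 'joint_pos': array([ 1.11068010e+00,  2.63491531e-01, -4.89183762e-02,  1.25939101e+00,
        1.23710761e-05,  1.41548452e+00]), 'qvel': array([ 0.0003772 , -0.00015652,  0.00082102, -0.00021016,  0.00141579,
       -0.00068053]), 'joint_torque': array([ 7.53176155e-04, -6.37607574e+01,  3.84563220e+01,  1.38694601e-02,
        2.78768582e-06,  1.81810475e-05]), 'tool_pos': array([0.15742734, 0.50052452, 0.1926482 ]), 'tool_rot': array([-3.14060207e+00, -1.67620606e-04,  2.83678814e+00]), 'wrist_force': array([ 0.3853568 ,  0.07307571, -0.04947912]), 'ft_torque': array([-0.02784787,  0.03710385,  0.00630859]), 'gripper_width': 1.001111654364716}
scene [[604.57758529   0.         320.59509956]
 [  0.         604.57758529 236.49486552]
 [  0.           0.           1.        ]] -0.01875182764054712 [[ 0.25157049  0.96782289  0.00558116 -0.14047167]
 [ 0.77217151 -0.1972307  -0.60402915 -0.38761261]
 [-0.58349246  0.15626552 -0.79694268  1.95150426]
 [ 0.          0.          0.          1.        ]]
top [[583.35058282   0.         322.22212084]
 [  0.         583.35058282 250.47899349]
 [  0.           0.           1.        ]] -0.007918347019444258 [[-1.38856741e-04 -9.99941243e-01  1.08393519e-02  2.50973244e-02]
 [-9.96672008e-01 -7.45196239e-04 -8.15129068e-02  5.15753117e-01]
 [ 8.15161948e-02 -1.08145972e-02 -9.96613343e-01  1.36778845e+00]
 [ 0.00000000e+00  0.00000000e+00  0.00000000e+00  1.00000000e+00]]
wrist [[410.85107459   0.         325.95319957]
 [  0.         410.85107459 239.30940041]
 [  0.           0.           1.        ]] -0.08183078004744182 [[ 2.99906921e-01  9.53968252e-01 -6.43137064e-04 -5.23816582e-01]
 [ 9.19189400e-01 -2.88792696e-01  2.67749184e-01 -3.38363669e-02]
 [ 2.55238488e-01 -8.08909981e-02 -9.63488433e-01  3.77377270e-01]
 [ 0.00000000e+00  0.00000000e+00  0.00000000e+00  1.00000000e+00]]
```

View pics/top0.png

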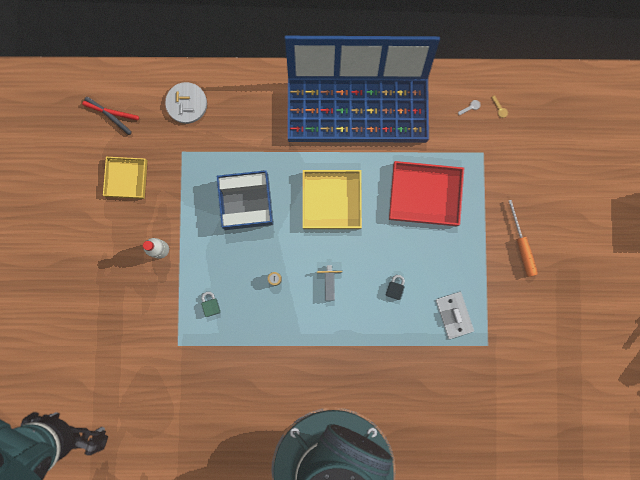

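View pics/scene0.png

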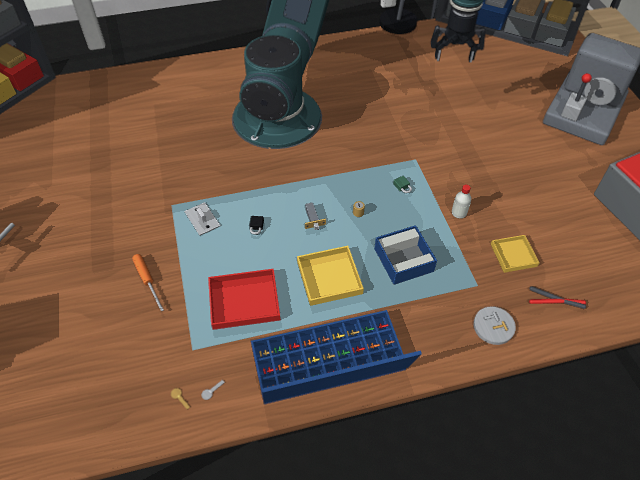

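View pics/wrist0.png

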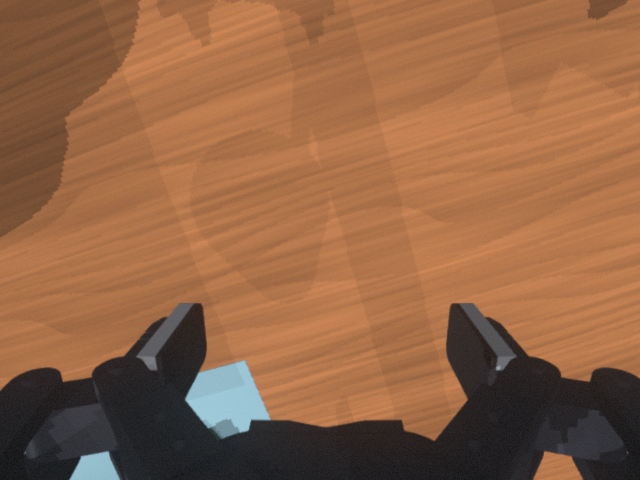

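The picture shows two yellow trays: at top (332,200), about 60 px, and at (125,178), about 42 px. The larger one at (332,200) fits "140 mm". I'll check enlarged crops and measure.

```bash
cat > h.py <<'E'
from station import arm
import cv2,numpy as np
from scipy.spatial.transform import Rotation as Ro
def ray(cal,uv):
    K=cal["K"];k=cal["k1"];E=cal["extrinsics"]
    d=((np.atleast_2d(uv)-[K[0,2],K[1,2]])/[K[0,0],K[1,1]]).astype(float)
    s=d.copy()
    for _ in range(8): s=d/(1+k*(s**2).sum(1,keepdims=True))
    R=E[:3,:3];o=-R.T@E[:3,3]
    return o,(np.c_[s,np.ones(len(s))])@R
def plane(cal,uv,z):
    o,d=ray(cal,uv);return o+d*((z-o[2])/d[:,2])[:,None]
def proj(cal,P):
    P=np.atleast_2d(P);E=cal["extrinsics"];c=P@E[:3,:3].T+E[:3,3];s=c[:,:2]/c[:,2:]
    s=s*(1+cal["k1"]*(s**2).sum(1,keepdims=True));K=cal["K"]
    return s*[K[0,0],K[1,1]]+[K[0,2],K[1,2]]
def goto(x,y,z,yaw=None):
    s=arm.state();p=s["tool_pos"];R=Ro.from_euler("xyz",s["tool_rot"]).as_matrix()
    sh=R.T@(np.array([x,y,z])-p)*100
    t=0
    if yaw is not None:
        cur=s["tool_rot"][2]; t=-((yaw-cur+np.pi/2)%np.pi-np.pi/2)
        # tool z is down: positive turn lowers yaw
        if abs(s["joint_pos"][5]+t)>3.05: print("WARN j6 alt", t-np.sign(t)*np.pi)
    print("shift cm",sh.round(2),"turn",round(t,3),"j6",s["joint_pos"][5].round(2),"pose",p.round(4),s["tool_rot"].round(3),"t",round(s["time_s"],1))
E
python3 - <<'E'
import cv2
im=cv2.imread("pics/top0.png")
cv2.imwrite("pics/tc1.png",cv2.resize(im[150:350,180:340],None,fx=3.8,fy=3,interpolation=2) if 0 else cv2.resize(im[150:350,180:380],None,fx=3,fy=3,interpolation=2))
cv2.imwrite("pics/tc2.png",cv2.resize(im[150:350,300:500],None,fx=3,fy=3,interpolation=2))
E
```

```text
(no output)
```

View pics/tc1.png

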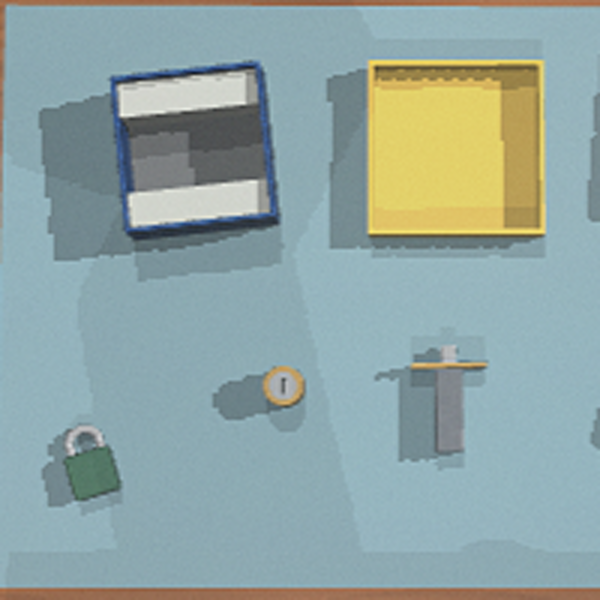

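View pics/tc2.png

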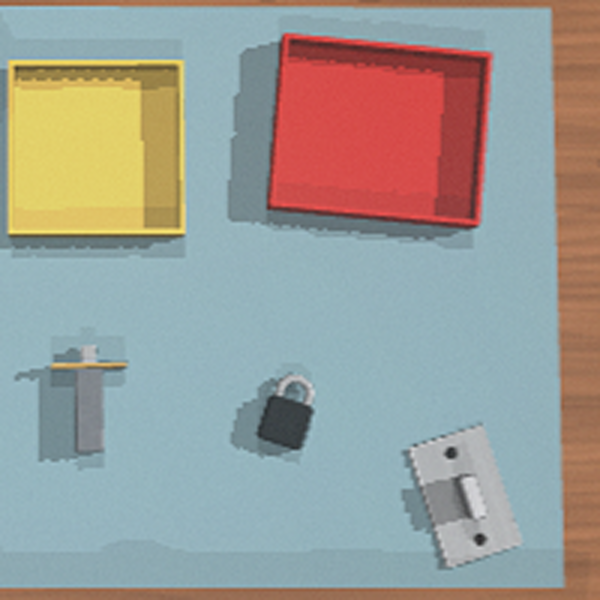

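```bash
python3 - <<'E'
from h import *
im=cv2.imread("pics/top0.png");c=arm.calibration("top")
hsv=cv2.cvtColor(im,cv2.COLOR_BGR2HSV)
def big(mask,box):
    m=np.zeros_like(mask);x0,y0,x1,y1=box;m[y0:y1,x0:x1]=mask[y0:y1,x0:x1]
    cs,_=cv2.findContours(m,cv2.RETR_EXTERNAL,cv2.CHAIN_APPROX_NONE);k=max(cs,key=cv2.contourArea);return k
def rep(n,k,z):
    b=cv2.boxPoints(cv2.minAreaRect(k));P=plane(c,b,z)[:,:2]
    e=P[1]-P[0],P[2]-P[1]
    L=[np.hypot(*v) for v in e];A=[np.degrees(np.arctan2(v[1],v[0])).round(1) for v in e]
    print(n,"ctr",P.mean(0).round(4),"edges",np.round(L,4),A,b.mean(0).round(1))
H,S,V=cv2.split(hsv)
rep("red",big(((H<8)|(H>172)).astype(np.uint8)*(S>120),(375,150,480,240)),.026)
rep("yel",big(((H>20)&(H<35)&(S>100)).astype(np.uint8),(290,160,375,240)),.026)
rep("kit",big(((H>105)&(H<125)&(S>120)).astype(np.uint8),(205,160,285,245)),.052)
rep("green",big(((H>50)&(H<85)&(S>60)&(V<130)).astype(np.uint8),(190,280,230,325)),.02)
rep("black",big((V<70).astype(np.uint8),(380,265,412,305)),.02)
rep("plate",big((S<35).astype(np.uint8),(430,285,480,345)),.005)
rep("barrel",big((S<60).astype(np.uint8)|((H>10)&(H<25)&(S>60)).astype(np.uint8),(260,265,290,292)),.034)
rep("latch",big(((S<50)&(V>60)).astype(np.uint8),(318,255,342,305)),.024)
for n,uv,z in [("knobtop",(456.5,315.5),.033),("oil",(152,246),.1),("scd",(522,240),.01)]: print(n,plane(c,uv,z))
E
```

```text
red ctr [ 0.6539 -0.224 ] edges [0.1426 0.1708] [np.float64(-5.7), np.float64(-95.1)] [426.2 193.1]
yel ctr [0.6391 0.0019] edges [0.1392 0.1402] [np.float64(-89.9), np.float64(179.7)] [332. 199.]
kit ctr [0.6353 0.2089] edges [0.1183 0.1233] [np.float64(-83.8), np.float64(-173.6)] [243.9 198.5]
green ctr [0.3814 0.2891] edges [0.0356 0.0344] [np.float64(-71.5), np.float64(-160.8)] [210.4 307.2]
black ctr [ 0.4209 -0.1455] edges [0.0346 0.0345] [np.float64(-19.0), np.float64(-108.4)] [394.2 290.4]
plate ctr [ 0.3628 -0.2914] edges [0.065  0.1005] [np.float64(-71.8), np.float64(-162.5)] [454.4 314.9]
barrel ctr [0.4498 0.1374] edges [0.0681 0.061 ] [np.float64(-90.0), np.float64(-179.7)] [274.5 278. ]
latch ctr [0.429  0.0116] edges [0.0284 0.0661] [np.float64(-90.0), np.float64(179.9)] [328. 287.]
knobtop [[ 0.36197694 -0.28956085  0.033     ]]
oil [[0.51906015 0.40749188 0.1       ]]
scd [[ 0.54238154 -0.45718941  0.01      ]]
```

```bash
python3 - <<'E'
from h import *
goto(.37,.28,.2,np.radians(180+17))
E
```

```text
shift cm [-26.89 -14.66  -0.72] turn -0.602 j6 1.42 pose [0.1575 0.5006 0.1927] [-3.141 -0.     2.837] t 0.1
```

>>> {"fn": "drive_tool", "kwargs": {
  "plan": [
    {"x": -4.4,"y": -2.4,"z": -0.7,"turn": -0.1},
    {"x": -8.8,"y": -4.8,"z": -0.7,"turn": -0.2},
    {"x": -13.2,"y": -7.2,"z": -0.7,"turn": -0.3},
    {"x": -17.6,"y": -9.6,"z": -0.7,"turn": -0.42},
    {"x": -22,"y": -12,"z": -0.7,"turn": -0.55},
    {"x": -26.9,"y": -14.6,"z": -0.7,"turn": -0.6},
    {"x": -26.9,"y": -14.6,"z": -0.7,"turn": -0.6},
    {"x": -26.9,"y": -14.6,"z": -0.7,"turn": -0.6},
    {"x": -26.9,"y": -14.6,"z": -0.7,"turn": -0.6},
    {"x": -26.9,"y": -14.6,"z": -0.7,"turn": -0.6}
  ]
}}

```text
$.plan[0]: bad value
```

```bash
cat > look.py <<'E'
from h import *
import pickle,sys
def look(n):
    c=arm.calibration("wrist");im=arm.read_camera("wrist");cv2.imwrite(f"pics/{n}.png",im);pickle.dump(c,open(f"pics/{n}.pkl","wb"))
    s=arm.state();print(s["tool_pos"].round(4),s["tool_rot"].round(3),s["joint_pos"].round(2),s["wrist_force"].round(1),s["gripper_width"].round(3),round(s["time_s"],2))
if __name__=="__main__": look(sys.argv[1])
E
python3 look.py w1
```

```text
Traceback (most recent call last):
  File "look.py", line 6, in <module>
    if __name__=="__main__": look(sys.argv[1])
                             ~~~~^^^^^^^^^^^^^
  File "look.py", line 5, in look
    s=arm.state();print(s["tool_pos"].round(4),s["tool_rot"].round(3),s["joint_pos"].round(2),s["wrist_force"].round(1),s["gripper_width"].round(3),round(s["time_s"],2))
                                                                                                                        ^^^^^^^^^^^^^^^^^^^^^^^^
AttributeError: 'float' object has no attribute 'round'
```

View pics/w1.png

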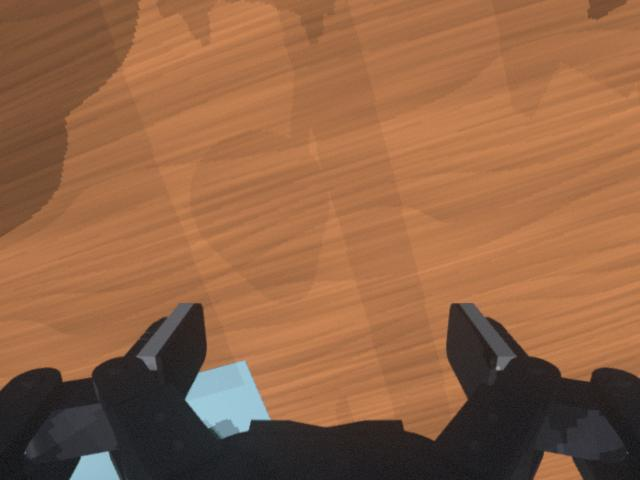

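>>> {"fn": "drive_tool", "kwargs": {
  "plan": [
    {"x": -4.4,"y": -2.4,"z": -0.7,"turn": -0.1,"gripper": -1},
    {"x": -8.8,"y": -4.8,"z": -0.7,"turn": -0.2,"gripper": -1},
    {"x": -13.2,"y": -7.2,"z": -0.7,"turn": -0.3,"gripper": -1},
    {"x": -17.6,"y": -9.6,"z": -0.7,"turn": -0.42,"gripper": -1},
    {"x": -22,"y": -12,"z": -0.7,"turn": -0.55,"gripper": -1},
    {"x": -26.9,"y": -14.6,"z": -0.7,"turn": -0.6,"gripper": -1},
    {"x": -26.9,"y": -14.6,"z": -0.7,"turn": -0.6,"gripper": -1},
    {"x": -26.9,"y": -14.6,"z": -0.7,"turn": -0.6,"gripper": -1},
    {"x": -26.9,"y": -14.6,"z": -0.7,"turn": -0.6,"gripper": -1},
    {"x": -26.9,"y": -14.6,"z": -0.7,"turn": -0.6,"gripper": -1}
  ]
}}

```text
time_s: 1.2
tool_pos: [0.3695, 0.2816, 0.2001]
tool_rot: [3.141, -0.0, -2.845]
wrist_force: [-0.1, 0.2, 1.1]
gripper_width: 0.996
```

```bash
sed -i 's/s\["gripper_width"\].round(3)/round(float(s["gripper_width"]),3)/' look.py
python3 look.py w1
```

```text
[0.3695 0.2817 0.2001] [ 3.141 -0.    -2.845] [ 0.48  0.16 -0.17  1.24  0.    0.18] [0.  0.1 0.2] 1.003 1.25
```

View pics/w1.png

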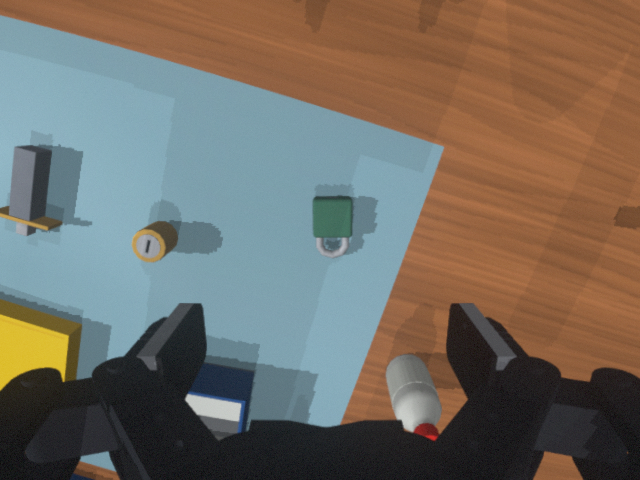

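The picture shows the green padlock body at (333,217), the barrel's top at (149,246), and the latch at (30,185). I'll measure these.

```bash
cat > meas.py <<'E'
from h import *
import pickle
def cont(n,f,box):
    im=cv2.imread(f"pics/{n}.png");hsv=cv2.cvtColor(im,cv2.COLOR_BGR2HSV);H,S,V=cv2.split(hsv)
    mask=f(H.astype(int),S.astype(int),V.astype(int)).astype(np.uint8);m=np.zeros_like(mask);x0,y0,x1,y1=box;m[y0:y1,x0:x1]=mask[y0:y1,x0:x1]
    cs,_=cv2.findContours(m,cv2.RETR_EXTERNAL,cv2.CHAIN_APPROX_NONE);return max(cs,key=cv2.contourArea)
def rect(n,f,box,z,name=""):
    c=pickle.load(open(f"pics/{n}.pkl","rb"));k=cont(n,f,box)
    W=plane(c,k.reshape(-1,2).astype(float)+0.0,z)[:,:2].astype(np.float32)
    (ctr,wh,a)=cv2.minAreaRect(W*1000)
    print(name,n,"px",k.reshape(-1,2).mean(0).round(1),"ctr",np.round(ctr,1),"wh",np.round(wh,1),"ang",round(a,1))
    return W
GREEN=lambda H,S,V:(H>50)&(H<85)&(S>60)&(V<140)
E
python3 - <<'E'
from meas import *
rect("w1",GREEN,(300,180,370,260),.02,"green")
rect("w1",lambda H,S,V:((H>8)&(H<28)&(S>90))|((S<45)&(V>100)),(125,220,166,270),.034,"barrel")
E
```

```text
green w1 px [332.3 216.7] ctr [378.1 289.7] wh [36.4 34.3] ang 17.9
barrel w1 px [147.7 241.9] ctr [447.  139.3] wh [32.7 31.8] ang 40.9
```

```bash
python3 - <<'E'
from h import *
goto(.3795,.2893,.001,np.radians(180+17.5))
E
```

```text
shift cm [-1.19  0.43 19.91] turn -0.009 j6 0.18 pose [0.3695 0.2817 0.2001] [ 3.141 -0.    -2.845] t 1.2
```

>>> {"fn": "drive_tool", "kwargs": {
  "plan": [
    {"x": -1.2,"y": 0.4,"z": 4,"turn": 0,"gripper": -0.3},
    {"x": -1.2,"y": 0.4,"z": 8,"turn": 0,"gripper": -0.3},
    {"x": -1.2,"y": 0.4,"z": 12,"turn": 0,"gripper": -0.3},
    {"x": -1.2,"y": 0.4,"z": 15,"turn": 0,"gripper": -0.3},
    {"x": -1.2,"y": 0.4,"z": 17.5,"turn": 0,"gripper": -0.3},
    {"x": -1.2,"y": 0.4,"z": 19,"turn": 0,"gripper": -0.3},
    {"x": -1.2,"y": 0.4,"z": 19.8,"turn": 0,"gripper": -0.3},
    {"x": -1.2,"y": 0.4,"z": 19.8,"turn": 0,"gripper": -0.3},
    {"x": -1.2,"y": 0.4,"z": 19.8,"turn": 0,"gripper": 0.3},
    {"x": -1.2,"y": 0.4,"z": 19.8,"turn": 0,"gripper": 1}
  ],
  "squeeze": 40
}}

```text
time_s: 2.25
tool_pos: [0.3811, 0.2886, 0.0029]
tool_rot: [3.141, 0.001, -2.846]
wrist_force: [-0.4, 0.9, -0.5]
gripper_width: 0.319
```

```bash
python3 look.py w2
```

```text
[0.3811 0.2885 0.0029] [ 3.141e+00  1.000e-03 -2.846e+00] [ 0.48  0.33 -0.52  0.72 -0.    0.18] [-0.3  0.7 -0.3] 0.232 2.3
```

View pics/w2.png

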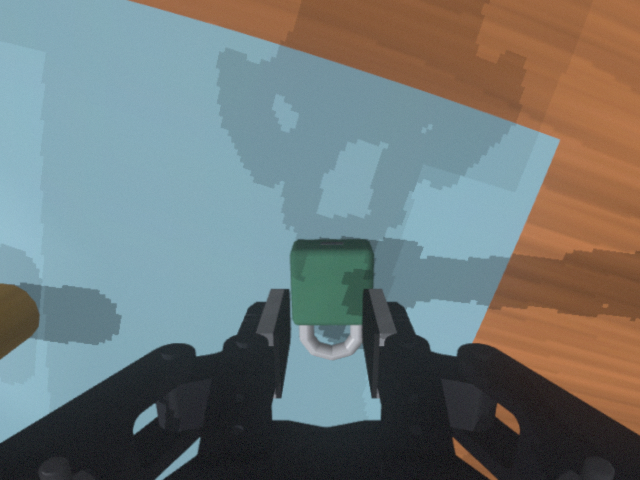

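```bash
python3 look.py w3; python3 - <<'E'
from h import *
c=arm.calibration("wrist");p=arm.state()["tool_pos"]
for d in [(0,0,0),(0,0,.019),(0,0,.006)]: print(proj(c,p+np.array(d)))
E
```

```text
[0.3811 0.2884 0.0027] [ 3.141e+00  1.000e-03 -2.846e+00] [ 0.48  0.33 -0.52  0.72 -0.    0.18] [-0.   0.1  0.3] 0.142 2.35
[[326.53877034 278.38546409]]
[[326.63491041 294.59690358]]
[[326.56711556 283.16352614]]
```

View pics/w3.png

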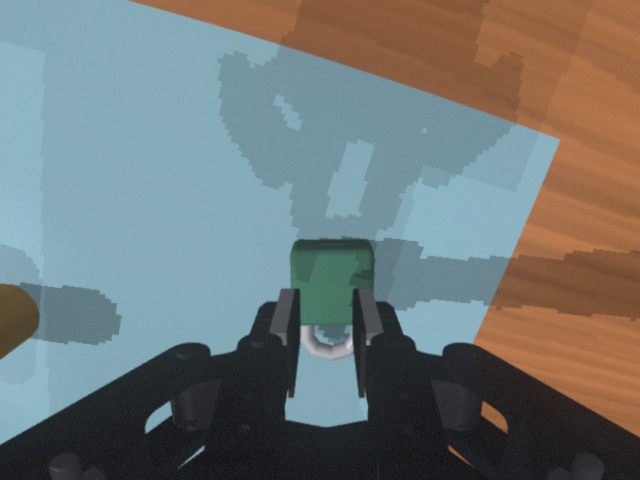

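```bash
python3 - <<'E'
from h import *
im=arm.read_camera("scene")
cv2.imwrite("pics/s1.png",cv2.resize(im[130:250,330:490],None,fx=5,fy=5,interpolation=2))
s=arm.state();print(s["gripper_width"],s["tool_pos"])
c=arm.calibration("wrist");p=s["tool_pos"];R=Ro.from_euler("xyz",s["tool_rot"]).as_matrix()
for d in [(.011,.01,0),(-.011,.01,0),(.011,.01,-.013),(.011,.01,-.03),(.011,.0425,-.013)]: print(d,proj(c,p+R@np.array(d)))
E
```

```text
0.05424325392478984 [0.38100752 0.28831351 0.00263402]
(0.011, 0.01, 0) [[348.28918042 255.94361486]]
(-0.011, 0.01, 0) [[347.56549465 300.09521275]]
(0.011, 0.01, -0.013) [[349.88896577 265.25166522]]
(0.011, 0.01, -0.03) [[352.35368836 279.61153003]]
(0.011, 0.0425, -0.013) [[425.21895367 265.136328  ]]
```

View pics/s1.png

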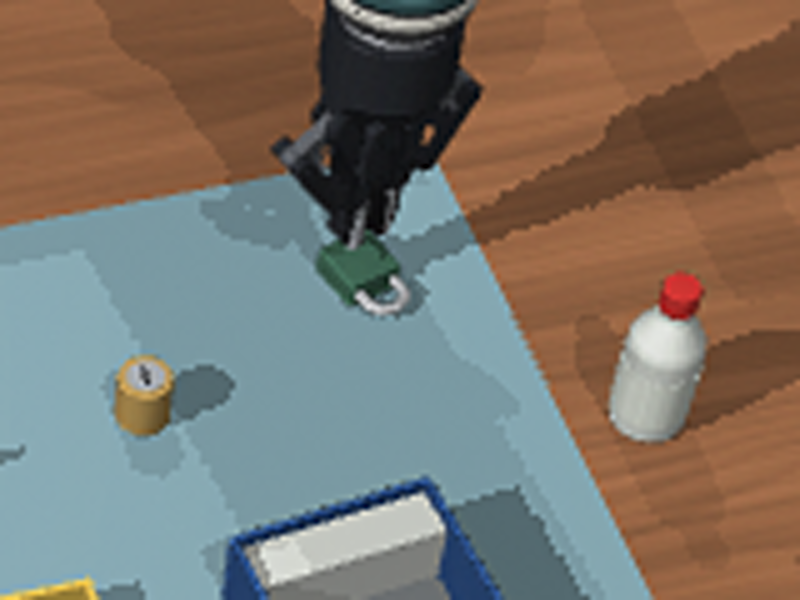

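```bash
python3 - <<'E'
from h import *
c=arm.calibration("scene");s=arm.state();p=s["tool_pos"];R=Ro.from_euler("xyz",s["tool_rot"]).as_matrix()
for h in (0,.01,.02,.03,.04,.05):
  print(h,[((proj(c,p+R@np.array((a,0,-h)))[0]-[330,130])*5).round(0) for a in(.011,0,-.011)])
E
python3 look.py w4
```

```text
0 [array([342., 262.]), array([353., 274.]), array([364., 286.])]
0.01 [array([343., 250.]), array([355., 262.]), array([366., 274.])]
0.02 [array([345., 238.]), array([356., 250.]), array([368., 262.])]
0.03 [array([347., 227.]), array([358., 239.]), array([370., 251.])]
0.04 [array([349., 215.]), array([360., 227.]), array([372., 239.])]
0.05 [array([351., 203.]), array([362., 215.]), array([374., 227.])]
[0.3809 0.2883 0.0025] [ 3.141e+00  1.000e-03 -2.846e+00] [ 0.48  0.33 -0.52  0.72  0.    0.18] [-0.4  0.4  0.8] 0.002 2.45
```

View pics/w4.png

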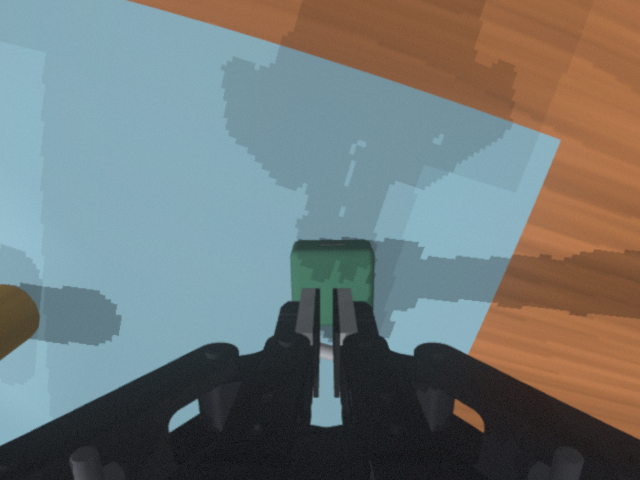

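Fact check: the fingers closed to 0.002 above the lock with no contact, although the reported TCP z is 2.6 mm. So the real fingertips stand about 25–35 mm above the reported TCP. I'll open and feel down in small steps.

>>> {"fn": "drive_tool", "kwargs": {
  "plan": [
    {"x": 0,"y": 0,"z": 0,"turn": 0,"gripper": -0.3},
    {"x": 0,"y": 0,"z": 0,"turn": 0,"gripper": -0.3},
    {"x": 0,"y": 0,"z": 0,"turn": 0,"gripper": -0.3},
    {"x": 0,"y": 0,"z": 0,"turn": 0,"gripper": -0.3},
    {"x": 0,"y": 0,"z": 0,"turn": 0,"gripper": -0.3},
    {"x": 0,"y": 0,"z": 0.2,"turn": 0,"gripper": -0.3},
    {"x": 0,"y": 0,"z": 0.4,"turn": 0,"gripper": -0.3},
    {"x": 0,"y": 0,"z": 0.6,"turn": 0,"gripper": -0.3},
    {"x": 0,"y": 0,"z": 0.8,"turn": 0,"gripper": -0.3},
    {"x": 0,"y": 0,"z": 1.0,"turn": 0,"gripper": -0.3}
  ]
}}

```text
time_s: 3.45
tool_pos: [0.3806, 0.2881, -0.0081]
tool_rot: [-3.142, -0.0, -2.846]
wrist_force: [0.0, -0.7, 1.0]
gripper_width: 0.647
```

```bash
python3 look.py w5; python3 - <<'E'
from h import *
im=arm.read_camera("scene")
cv2.imwrite("pics/s2.png",cv2.resize(im[130:250,330:490],None,fx=5,fy=5,interpolation=2))
E
```

```text
[ 0.3805  0.288  -0.0084] [-3.142 -0.    -2.846] [ 0.48  0.34 -0.54  0.69  0.    0.18] [-0.3 -0.4  0.5] 0.65 3.5
```

View pics/w5.png

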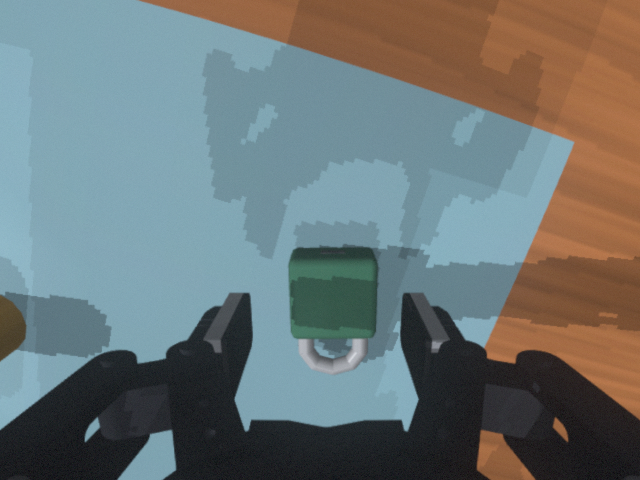

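View pics/s2.png

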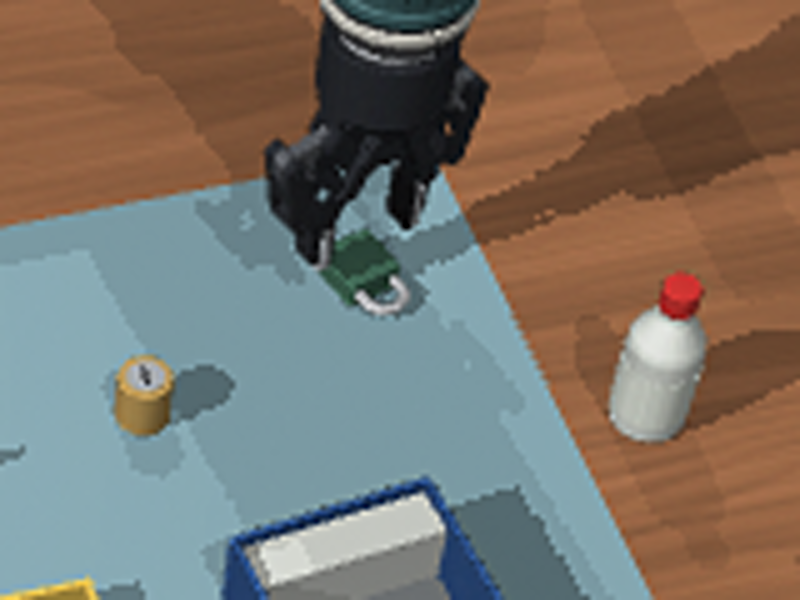

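```bash
python3 - <<'E'
from h import *
import pickle
for n,l,r,row,w in [("w1",205,448,303,.0852),("w5",250,403,293,.0553),("w4",319,334,288,.0002),("w3",300,354,290,.0055*1.5)]:
    c=pickle.load(open(f"pics/{n}.pkl","rb"));E=c["extrinsics"]
    for gap in (w,w+.005):
        d=411*gap/(r-l); P=np.array([0,(row-239.3)/410.8*d,d])
        print(n,gap,round(d,3),(E[:3,:3].T@(P-E[:3,3])).round(4))
E
```

```text
w1 0.0852 0.144 [0.3612 0.2788 0.2469]
w1 0.0902 0.153 [0.3646 0.2798 0.2391]
w5 0.0553 0.149 [0.3708 0.2848 0.0336]
w5 0.0603 0.162 [0.3758 0.2864 0.0211]
w4 0.0002 0.005 [0.317  0.2684 0.1771]
w4 0.0052 0.142 [0.3672 0.2838 0.0495]
w3 0.00825 0.063 [0.3384 0.2751 0.124 ]
w3 0.013250000000000001 0.101 [0.3525 0.2794 0.0886]
```

```bash
python3 - <<'E'
from h import *
c=arm.calibration("scene");s=arm.state();p=s["tool_pos"];R=Ro.from_euler("xyz",s["tool_rot"]).as_matrix()
for h in (.01,.02,.03,.04,.05):
  print(h,(p[2]+h).round(3),[((proj(c,p+R@np.array((a,b,-h)))[0]-[330,130])*5).round(0) for a in(-.011,) for b in (-.0275,.0275)])
E
```

```text
0.01 0.002 [array([325., 304.]), array([401., 268.])]
0.02 0.012 [array([326., 293.]), array([403., 256.])]
0.03 0.022 [array([328., 281.]), array([405., 245.])]
0.04 0.032 [array([330., 270.]), array([407., 233.])]
0.05 0.042 [array([332., 258.]), array([409., 221.])]
```

>>> {"fn": "drive_tool", "kwargs": {
  "plan": [
    {"x": 0,"y": 0,"z": 0.3,"turn": 0,"gripper": -0.2},
    {"x": 0,"y": 0,"z": 0.6,"turn": 0,"gripper": -0.2},
    {"x": 0,"y": 0,"z": 0.9,"turn": 0,"gripper": -0.2},
    {"x": 0,"y": 0,"z": 1.2,"turn": 0,"gripper": -0.2},
    {"x": 0,"y": 0,"z": 1.4,"turn": 0,"gripper": -0.2},
    {"x": 0,"y": 0,"z": 1.6,"turn": 0,"gripper": -0.2},
    {"x": 0,"y": 0,"z": 1.8,"turn": 0,"gripper": -0.2},
    {"x": 0,"y": 0,"z": 2.0,"turn": 0,"gripper": -0.2},
    {"x": 0,"y": 0,"z": 2.0,"turn": 0,"gripper": -0.2},
    {"x": 0,"y": 0,"z": 2.0,"turn": 0,"gripper": -0.2}
  ]
}}

```text
time_s: 4.55
tool_pos: [0.3807, 0.2881, -0.0279]
tool_rot: [3.142, -0.0, -2.846]
wrist_force: [0.2, -0.2, 0.7]
gripper_width: 0.596
```

```bash
python3 look.py w6; python3 - <<'E'
from h import *
im=arm.read_camera("scene")
cv2.imwrite("pics/s3.png",cv2.resize(im[130:250,330:490],None,fx=5,fy=5,interpolation=2))
c=arm.calibration("scene");s=arm.state();p=s["tool_pos"];R=Ro.from_euler("xyz",s["tool_rot"]).as_matrix()
for h in (.02,.03,.04,.05):
  print(h,(p[2]+h).round(3),[((proj(c,p+R@np.array((a,b,-h)))[0]-[330,130])*5).round(0) for a in(-.011,) for b in (-.0255,.0255)])
E
```

```text
[ 0.3807  0.2882 -0.0279] [ 3.142  0.    -2.846] [ 0.48  0.37 -0.56  0.64 -0.    0.18] [-0.2  0.2 -0.4] 0.598 4.6
0.02 -0.008 [array([326., 314.]), array([396., 280.])]
0.03 0.002 [array([328., 303.]), array([398., 269.])]
0.04 0.012 [array([330., 291.]), array([400., 257.])]
0.05 0.022 [array([331., 280.]), array([403., 246.])]
```

View pics/s3.png

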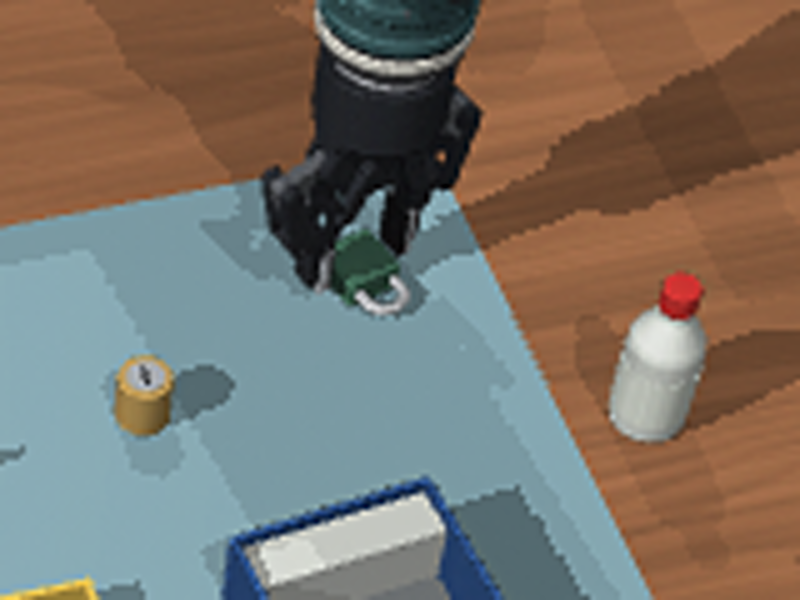

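View pics/w6.png

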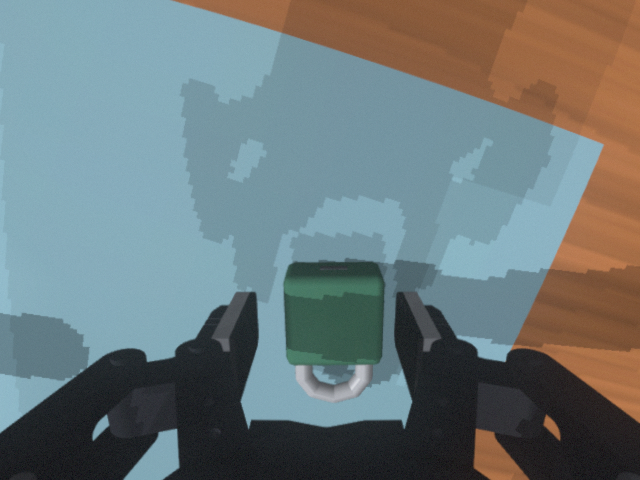

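>>> {"fn": "drive_tool", "kwargs": {
  "plan": [
    {"x": 0,"y": -0.2,"z": 0.2,"turn": 0,"gripper": -0.2},
    {"x": 0,"y": -0.2,"z": 0.4,"turn": 0,"gripper": -0.2},
    {"x": 0,"y": -0.2,"z": 0.4,"turn": 0,"gripper": 0.2},
    {"x": 0,"y": -0.2,"z": 0.4,"turn": 0,"gripper": 1},
    {"x": 0,"y": -0.2,"z": 0.4,"turn": 0,"gripper": 1},
    {"x": 0,"y": -0.2,"z": 0.4,"turn": 0,"gripper": 1},
    {"x": 0,"y": -0.2,"z": 0.4,"turn": 0,"gripper": 1},
    {"x": 0,"y": -0.2,"z": 0.4,"turn": 0,"gripper": 1},
    {"x": 0,"y": -0.2,"z": 0.4,"turn": 0,"gripper": 1},
    {"x": 0,"y": -0.2,"z": 0.4,"turn": 0,"gripper": 1}
  ]
}}

```text
time_s: 5.65
tool_pos: [0.3812, 0.2863, -0.0319]
tool_rot: [3.141, 0.0, -2.846]
wrist_force: [-1.8, 0.1, 5.5]
gripper_width: 0.41
```

```bash
python3 look.py w7
```

```text
[ 0.3812  0.2863 -0.0318] [ 3.141  0.    -2.846] [ 0.47  0.37 -0.57  0.63  0.    0.18] [-3.   0.4  4.6] 0.41 5.7
```

View pics/w7.png

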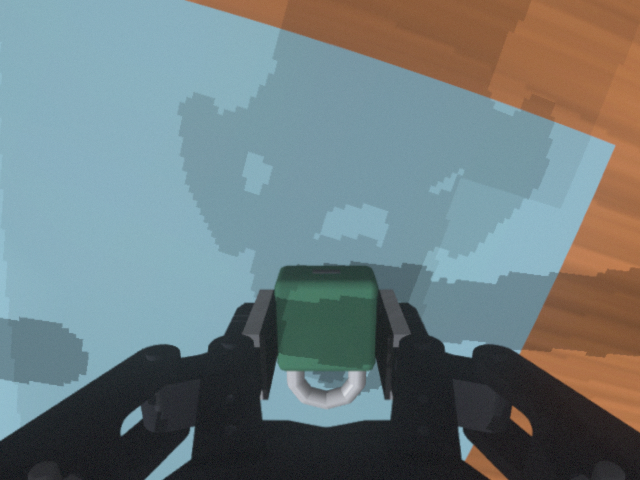

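```bash
cat >> h.py <<'E'
def tray(c,yaw,dx,dy):
    a=np.radians(yaw);return np.array(c)+[dx*np.cos(a)-dy*np.sin(a),dx*np.sin(a)+dy*np.cos(a)]
RED=((.653,-.2235),-5.4)
E
python3 - <<'E'
from h import *
t=tray(*RED,-.010+.002,.036);print(t)
goto(t[0],t[1],.06,np.radians(180-5.4))
E
```

```text
[ 0.6484234 -0.1869069]
shift cm [-11.8  -53.05  -9.2 ] turn 0.39 j6 0.18 pose [ 0.3812  0.2863 -0.0318] [ 3.141  0.    -2.846] t 5.7
```

>>> {"fn": "drive_tool", "kwargs": {
  "plan": [
    {"x": 0,"y": 0,"z": -3,"turn": 0,"gripper": 1},
    {"x": 0,"y": 0,"z": -7,"turn": 0,"gripper": 1},
    {"x": -0.5,"y": -2,"z": -10.5,"turn": 0.02,"gripper": 1},
    {"x": -1.5,"y": -6,"z": -12,"turn": 0.05,"gripper": 1},
    {"x": -2.5,"y": -10.5,"z": -12,"turn": 0.1,"gripper": 1},
    {"x": -3.5,"y": -15,"z": -12,"turn": 0.16,"gripper": 1},
    {"x": -4.5,"y": -19.5,"z": -12,"turn": 0.22,"gripper": 1},
    {"x": -5.5,"y": -24,"z": -12,"turn": 0.28,"gripper": 1},
    {"x": -6.5,"y": -28.5,"z": -12,"turn": 0.34,"gripper": 1},
    {"x": -7.5,"y": -33,"z": -12,"turn": 0.39,"gripper": 1}
  ]
}}

```text
time_s: 6.7
tool_pos: [0.5495, -0.0098, 0.0878]
tool_rot: [-3.141, -0.0, 3.044]
wrist_force: [2.0, 1.5, -1.7]
gripper_width: 0.409
```

```bash
python3 - <<'E'
from h import *
t=tray(*RED,-.010+.002,.036);print(arm.state()["gripper_width"])
goto(t[0],t[1],.085,np.radians(180-5.4))
E
```

```text
0.40924100879242487
shift cm [-11.57 -16.66   0.28] turn -0.003 j6 -0.07 pose [ 0.5495 -0.0098  0.0878] [-3.141 -0.     3.044] t 6.7
```

>>> {"fn": "drive_tool", "kwargs": {
  "plan": [
    {"x": -2.5,"y": -3.5,"z": 0,"turn": 0,"gripper": 1},
    {"x": -5,"y": -7,"z": 0,"turn": 0,"gripper": 1},
    {"x": -7.5,"y": -10.5,"z": 0,"turn": 0,"gripper": 1},
    {"x": -10,"y": -14,"z": 0,"turn": 0,"gripper": 1},
    {"x": -11.5,"y": -16.6,"z": 0,"turn": 0,"gripper": 1},
    {"x": -11.5,"y": -16.6,"z": 0,"turn": 0,"gripper": 1},
    {"x": -11.5,"y": -16.6,"z": 0,"turn": 0,"gripper": 1},
    {"x": -11.5,"y": -16.6,"z": 0,"turn": 0,"gripper": 1},
    {"x": -11.5,"y": -16.6,"z": 0,"turn": 0,"gripper": 1},
    {"x": -11.5,"y": -16.6,"z": 0,"turn": 0,"gripper": 1}
  ]
}}

```text
time_s: 7.7
tool_pos: [0.6476, -0.1831, 0.0884]
tool_rot: [-3.142, 0.0, 3.048]
wrist_force: [0.5, 0.5, -2.3]
gripper_width: 0.41
```

```bash
python3 look.py w8; python3 - <<'E'
from h import *
t=tray(*RED,-.010+.002,.036)
goto(t[0],t[1],-.026,np.radians(180-5.4))
E
```

```text
[ 0.6477 -0.1832  0.0883] [-3.142  0.     3.048] [-0.4   0.56  0.15  1.16 -0.   -0.3 ] [-0.2 -0.  -1.8] 0.407 7.75
shift cm [-0.11 -0.36 11.43] turn 0.0 j6 -0.3 pose [ 0.6477 -0.1832  0.0883] [-3.142  0.     3.048] t 7.8
```

View pics/w8.png

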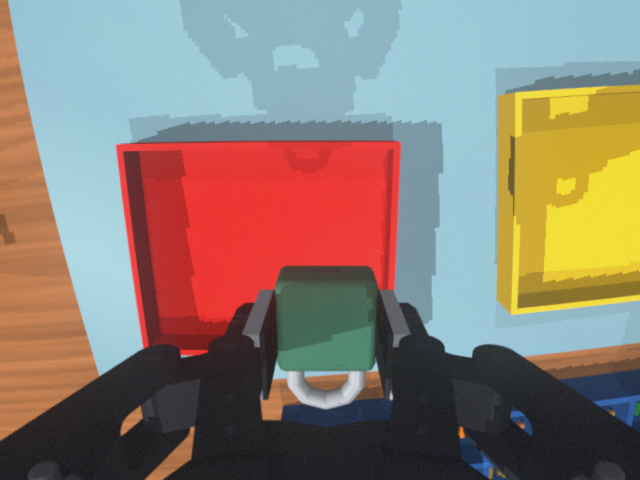

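```bash
python3 - <<'E'
from h import *
import pickle
c=pickle.load(open("pics/w8.pkl","rb"))
print(plane(c,[(119,145),(399,142),(147,352)],.026).round(4))
b=(.653,-.2235),-5.4
for d in [(-.07,-.084),(-.07,.084),(.07,-.084)]: print(tray(*b,*d))
E
```

```text
[[ 0.5773 -0.2996  0.026 ]
 [ 0.5921 -0.1361  0.026 ]
 [ 0.7138 -0.3119  0.026 ]]
[ 0.57540556 -0.30053962]
[ 0.59121576 -0.13328521]
[ 0.71478424 -0.31371479]
```

>>> {"fn": "drive_tool", "kwargs": {
  "plan": [
    {"x": -0.1,"y": -0.5,"z": 3,"turn": 0,"gripper": 1},
    {"x": -0.1,"y": -0.5,"z": 6,"turn": 0,"gripper": 1},
    {"x": -0.1,"y": -0.5,"z": 8.5,"turn": 0,"gripper": 1},
    {"x": -0.1,"y": -0.5,"z": 10,"turn": 0,"gripper": 1},
    {"x": -0.1,"y": -0.5,"z": 10.6,"turn": 0,"gripper": 1},
    {"x": -0.1,"y": -0.5,"z": 11,"turn": 0,"gripper": 1},
    {"x": -0.1,"y": -0.5,"z": 11.2,"turn": 0,"gripper": 1},
    {"x": -0.1,"y": -0.5,"z": 11.4,"turn": 0,"gripper": 1},
    {"x": -0.1,"y": -0.5,"z": 11.4,"turn": 0,"gripper": 1},
    {"x": -0.1,"y": -0.5,"z": 11.4,"turn": 0,"gripper": 1}
  ]
}}

```text
time_s: 8.75
tool_pos: [0.6485, -0.189, -0.0255]
tool_rot: [-3.141, 0.001, 3.047]
wrist_force: [0.5, -0.3, -2.7]
gripper_width: 0.407
```

```bash
python3 look.py w9
```

```text
[ 0.6485 -0.189  -0.0256] [-3.141  0.     3.047] [-0.4   0.64 -0.02  0.91  0.   -0.31] [-0.7 -0.4 -1.2] 0.408 8.8
```

View pics/w9.png

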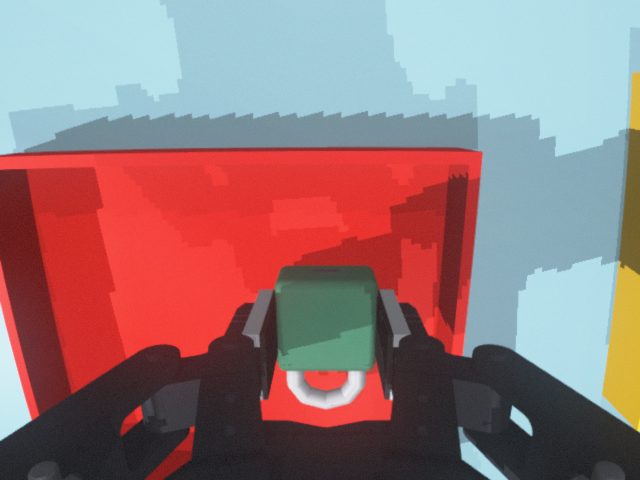

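>>> {"fn": "drive_tool", "kwargs": {
  "plan": [
    {"x": 0,"y": 0,"z": 0.1,"turn": 0,"gripper": 1},
    {"x": 0,"y": 0,"z": 0.2,"turn": 0,"gripper": 1},
    {"x": 0,"y": 0,"z": 0.2,"turn": 0,"gripper": 0},
    {"x": 0,"y": 0,"z": 0.2,"turn": 0,"gripper": 0},
    {"x": 0,"y": 0,"z": 0.2,"turn": 0,"gripper": 0},
    {"x": 0,"y": 0,"z": 0.1,"turn": 0,"gripper": -0.05},
    {"x": 0,"y": 0,"z": -1,"turn": 0,"gripper": -0.05},
    {"x": 0,"y": 0,"z": -4,"turn": 0,"gripper": -0.05},
    {"x": 0,"y": 0,"z": -8,"turn": 0,"gripper": -0.1},
    {"x": 0,"y": 0,"z": -12,"turn": 0,"gripper": -0.1}
  ]
}}

```text
time_s: 9.8
tool_pos: [0.648, -0.1888, 0.0963]
tool_rot: [-3.142, 0.0, 3.047]
wrist_force: [-0.6, -0.8, 0.2]
gripper_width: 0.554
```

```bash
python3 look.py w10;  python3 - <<'E'
from h import *
goto(.425,-.145,.12,np.radians(180-19))
E
```

```text
[ 0.6505 -0.1898  0.1033] [-3.139  0.008  3.047] [-0.4   0.55  0.18  1.19 -0.   -0.31] [-0.  -0.4  6.3] 0.552 9.85
shift cm [22.86  2.32 -1.86] turn 0.237 j6 -0.31 pose [ 0.6505 -0.1898  0.1033] [-3.139  0.008  3.047] t 9.8
```

View pics/w10.png

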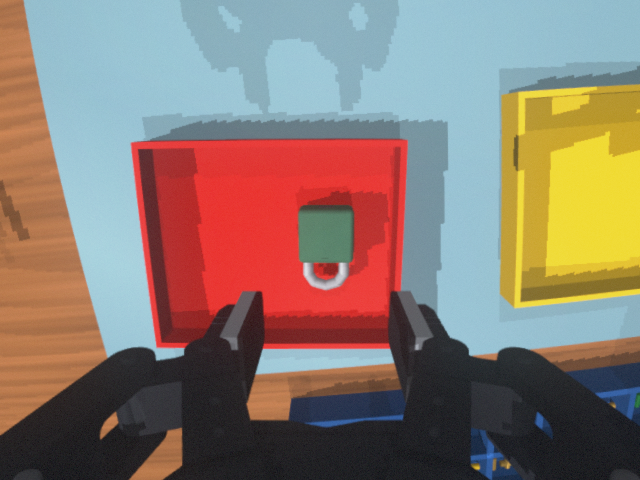

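The green padlock lies flat in the tray at (326,245). Next is the black padlock.

>>> {"fn": "drive_tool", "kwargs": {
  "plan": [
    {"x": 4.5,"y": 0.5,"z": -2,"turn": 0.05,"gripper": -0.3},
    {"x": 9,"y": 1,"z": -2,"turn": 0.1,"gripper": -0.3},
    {"x": 13.5,"y": 1.5,"z": -2,"turn": 0.15,"gripper": -0.3},
    {"x": 18,"y": 2,"z": -2,"turn": 0.2,"gripper": -0.3},
    {"x": 21.5,"y": 2.3,"z": -2,"turn": 0.24,"gripper": -0.3},
    {"x": 22.7,"y": 2.3,"z": -2,"turn": 0.24,"gripper": -0.3},
    {"x": 22.7,"y": 2.3,"z": -2,"turn": 0.24,"gripper": -0.3},
    {"x": 22.7,"y": 2.3,"z": -2,"turn": 0.24,"gripper": -0.3},
    {"x": 22.7,"y": 2.3,"z": -2,"turn": 0.24,"gripper": -0.3},
    {"x": 22.7,"y": 2.3,"z": -2,"turn": 0.24,"gripper": -0.3}
  ]
}}

```text
time_s: 10.85
tool_pos: [0.4254, -0.1448, 0.1139]
tool_rot: [3.142, -0.0, 2.807]
wrist_force: [-0.2, -0.4, -0.4]
gripper_width: 0.647
```

```bash
python3 look.py w11
```

```text
[ 0.4252 -0.1447  0.1139] [ 3.142 -0.     2.807] [-0.51  0.18 -0.39  1.01  0.   -0.18] [0.3 0.  0.1] 0.65 10.9
```

View pics/w11.png

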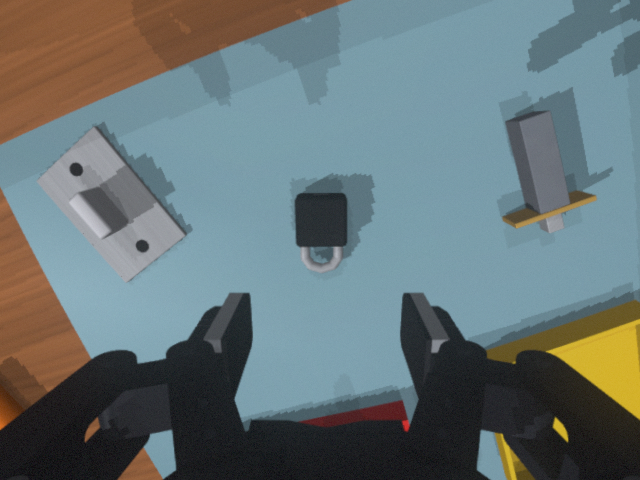

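```bash
python3 - <<'E'
from meas import *
rect("w11",lambda H,S,V:V<65,(285,185,360,255),.02,"black")
W=rect("w11",lambda H,S,V:(S<45)&(V>80),(30,110,190,290),.005,"plate")
rect("w11",lambda H,S,V:(S<45)&(V>80),(500,100,570,190),.024,"latch?")
goto(.4185,-.1455,-.032,np.radians(180-19.5))
E
```

```text
black w11 px [321.2 219.4] ctr [ 418.  -146.7] wh [34.3 37.1] ang 71.6
plate w11 px [114.  202.6] ctr [ 361.5 -290.1] wh [99.4 65.1] ang 17.7
latch? w11 px [537.2 153.1] ctr [423.1   2.9] wh [57.3 30.4] ang 1.2
shift cm [ 0.6  -0.3  14.59] turn 0.006 j6 -0.18 pose [ 0.4252 -0.1447  0.1139] [ 3.142 -0.     2.807] t 10.9
```

>>> {"fn": "drive_tool", "kwargs": {
  "plan": [
    {"x": 0.4,"y": -0.3,"z": 3,"turn": 0,"gripper": -0.25},
    {"x": 0.4,"y": -0.3,"z": 6,"turn": 0,"gripper": -0.25},
    {"x": 0.4,"y": -0.3,"z": 9,"turn": 0,"gripper": -0.25},
    {"x": 0.4,"y": -0.3,"z": 11.5,"turn": 0,"gripper": -0.25},
    {"x": 0.4,"y": -0.3,"z": 13,"turn": 0,"gripper": -0.25},
    {"x": 0.4,"y": -0.3,"z": 14,"turn": 0,"gripper": -0.25},
    {"x": 0.4,"y": -0.3,"z": 14.5,"turn": 0,"gripper": 0},
    {"x": 0.4,"y": -0.3,"z": 14.5,"turn": 0,"gripper": 1},
    {"x": 0.4,"y": -0.3,"z": 14.5,"turn": 0,"gripper": 1},
    {"x": 0.4,"y": -0.3,"z": 14.5,"turn": 0,"gripper": 1}
  ]
}}

```text
time_s: 11.9
tool_pos: [0.4201, -0.1463, -0.0304]
tool_rot: [-3.141, 0.001, 2.807]
wrist_force: [-0.2, -0.5, -0.3]
gripper_width: 0.404
```

```bash
python3 look.py w12;  python3 - <<'E'
from h import *
t=tray(*RED,-.010+.002,-.034);print(t)
goto(t[0],t[1],.08,np.radians(180-5.4))
E
```

```text
[ 0.4201 -0.1462 -0.0304] [-3.141e+00  1.000e-03  2.807e+00] [-0.52  0.33 -0.65  0.6  -0.   -0.18] [ 0.4  0.1 -0.8] 0.407 11.95
[ 0.64183582 -0.25659624]
shift cm [-24.58  -3.14 -11.02] turn -0.24 j6 -0.18 pose [ 0.4201 -0.1462 -0.0304] [-3.141e+00  1.000e-03  2.807e+00] t 11.9
```

View pics/w12.png

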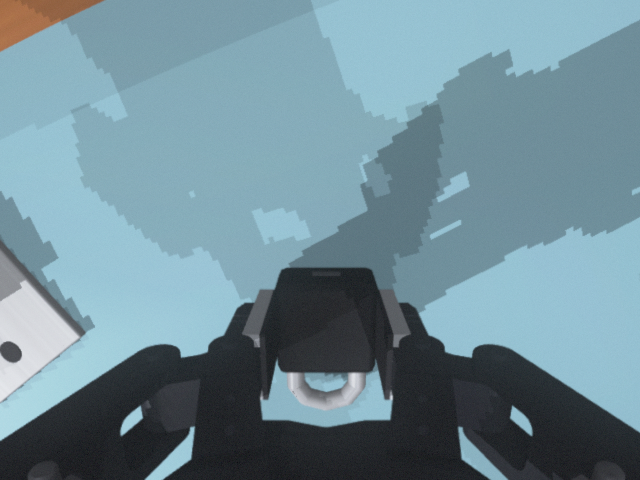

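>>> {"fn": "drive_tool", "kwargs": {
  "plan": [
    {"x": 0,"y": 0,"z": -3,"turn": 0,"gripper": 1},
    {"x": 0,"y": 0,"z": -7,"turn": 0,"gripper": 1},
    {"x": -2,"y": -0.5,"z": -11,"turn": -0.03,"gripper": 1},
    {"x": -6,"y": -1,"z": -11,"turn": -0.08,"gripper": 1},
    {"x": -10.5,"y": -1.5,"z": -11,"turn": -0.14,"gripper": 1},
    {"x": -15,"y": -2,"z": -11,"turn": -0.2,"gripper": 1},
    {"x": -19.5,"y": -2.6,"z": -11,"turn": -0.24,"gripper": 1},
    {"x": -23.5,"y": -3.1,"z": -11,"turn": -0.24,"gripper": 1},
    {"x": -24.5,"y": -3.1,"z": -11,"turn": -0.24,"gripper": 1},
    {"x": -24.5,"y": -3.1,"z": -11,"turn": -0.24,"gripper": 1}
  ]
}}

```text
time_s: 12.95
tool_pos: [0.642, -0.2563, 0.0784]
tool_rot: [3.141, -0.0, 3.047]
wrist_force: [-1.0, 0.2, -2.6]
gripper_width: 0.409
```

```bash
python3 look.py w13;  python3 - <<'E'
from h import *
t=tray(*RED,-.010+.002,-.034);print(t)
goto(t[0],t[1],-.026,np.radians(180-5.4))
E
```

```text
[ 0.6409 -0.2558  0.0787] [ 3.141e+00 -1.000e-03  3.047e+00] [-0.5   0.6   0.19  1.17  0.   -0.4 ] [ 0.6  0.2 -1.8] 0.411 13.0
[ 0.64183582 -0.25659624]
shift cm [-0.11 -0.08 10.47] turn -0.0 j6 -0.4 pose [ 0.6409 -0.2558  0.0787] [ 3.141e+00 -1.000e-03  3.047e+00] t 13.0
```

View pics/w13.png

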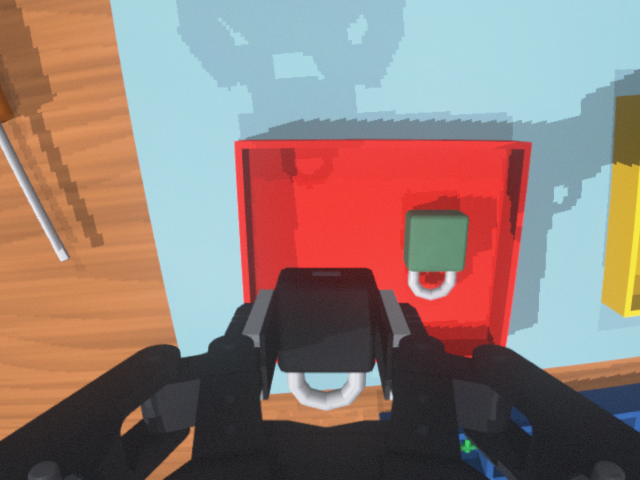

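>>> {"fn": "drive_tool", "kwargs": {
  "plan": [
    {"x": -0.1,"y": 0,"z": 3,"turn": 0,"gripper": 1},
    {"x": -0.1,"y": 0,"z": 6,"turn": 0,"gripper": 1},
    {"x": -0.1,"y": 0,"z": 8.5,"turn": 0,"gripper": 1},
    {"x": -0.1,"y": 0,"z": 9.6,"turn": 0,"gripper": 1},
    {"x": -0.1,"y": 0,"z": 10.1,"turn": 0,"gripper": 1},
    {"x": -0.1,"y": 0,"z": 10.4,"turn": 0,"gripper": 1},
    {"x": -0.1,"y": 0,"z": 10.4,"turn": 0,"gripper": 1},
    {"x": -0.1,"y": 0,"z": 10.4,"turn": 0,"gripper": 0},
    {"x": -0.1,"y": 0,"z": 10.4,"turn": 0,"gripper": 0},
    {"x": -0.1,"y": 0,"z": 10.4,"turn": 0,"gripper": 0}
  ]
}}

```text
time_s: 14.0
tool_pos: [0.6422, -0.2561, -0.0243]
tool_rot: [-3.141, 0.001, 3.047]
wrist_force: [0.1, 0.2, 1.0]
gripper_width: 0.497
```

>>> {"fn": "drive_tool", "kwargs": {
  "plan": [
    {"x": 0,"y": 0,"z": 0,"turn": 0,"gripper": 0},
    {"x": 0,"y": 0,"z": -0.5,"turn": 0,"gripper": 0},
    {"x": 0,"y": 0,"z": -2,"turn": 0,"gripper": 0},
    {"x": 0,"y": 0,"z": -5,"turn": 0,"gripper": 0},
    {"x": 0,"y": 0,"z": -9,"turn": 0,"gripper": 0},
    {"x": 0,"y": 0,"z": -13,"turn": 0,"gripper": 0},
    {"x": 2,"y": 1,"z": -15,"turn": 0,"gripper": -0.3},
    {"x": 5,"y": 3,"z": -15,"turn": 0,"gripper": -0.3},
    {"x": 8,"y": 5,"z": -15,"turn": 0,"gripper": -0.3},
    {"x": 10,"y": 6,"z": -15,"turn": 0,"gripper": -0.3}
  ]
}}

```text
time_s: 15.0
tool_pos: [0.5464, -0.1852, 0.1258]
tool_rot: [3.142, 0.0, 3.047]
wrist_force: [0.3, -0.7, 0.2]
gripper_width: 0.653
```

```bash
python3 look.py w14;  python3 - <<'E'
from h import *
goto(.43,.006,.12,np.radians(180+2))
E
```

```text
[ 0.5444 -0.184   0.1261] [ 3.141e+00 -1.000e-03  3.048e+00] [-0.47  0.38 -0.06  1.13  0.   -0.37] [2.9 0.8 2.8] 0.653 15.05
shift cm [13.17 17.84  0.63] turn -0.129 j6 -0.37 pose [ 0.5444 -0.184   0.1261] [ 3.141e+00 -1.000e-03  3.048e+00] t 15.1
```

View pics/w14.png

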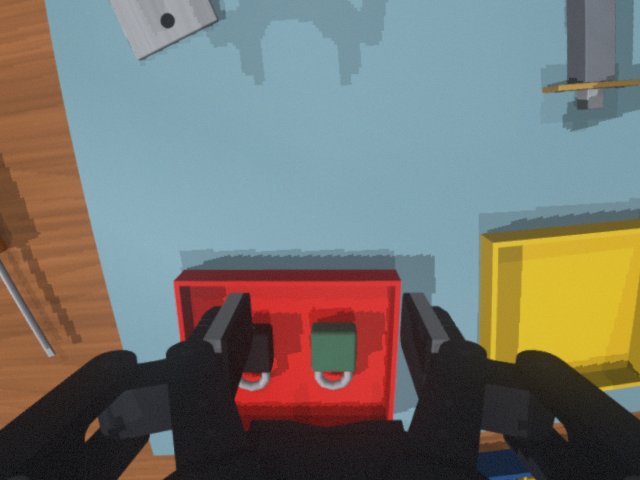

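Both padlocks are in the red tray, at (255,350) and (333,348). Next is the latch.

>>> {"fn": "drive_tool", "kwargs": {
  "plan": [
    {"x": 2.5,"y": 3.5,"z": 0.5,"turn": -0.03,"gripper": -0.3},
    {"x": 5,"y": 7,"z": 0.5,"turn": -0.06,"gripper": -0.3},
    {"x": 7.5,"y": 10.5,"z": 0.5,"turn": -0.09,"gripper": -0.3},
    {"x": 10,"y": 14,"z": 0.5,"turn": -0.12,"gripper": -0.3},
    {"x": 12.5,"y": 17,"z": 0.5,"turn": -0.13,"gripper": -0.3},
    {"x": 13,"y": 17.8,"z": 0.5,"turn": -0.13,"gripper": -0.3},
    {"x": 13,"y": 17.8,"z": 0.5,"turn": -0.13,"gripper": -0.3},
    {"x": 13,"y": 17.8,"z": 0.5,"turn": -0.13,"gripper": -0.3},
    {"x": 13,"y": 17.8,"z": 0.5,"turn": -0.13,"gripper": -0.3},
    {"x": 13,"y": 17.8,"z": 0.5,"turn": -0.13,"gripper": -0.3}
  ]
}}

```text
time_s: 16.05
tool_pos: [0.4361, 0.002, 0.1199]
tool_rot: [-3.142, -0.0, -3.108]
wrist_force: [0.3, -1.2, -1.5]
gripper_width: 0.655
```

```bash
python3 look.py w15
```

```text
[0.4359 0.0021 0.1199] [ 3.142 -0.    -3.107] [-0.18  0.15 -0.4   1.02 -0.   -0.22] [-0.7 -0.3  0.9] 0.649 16.1
```

View pics/w15.png

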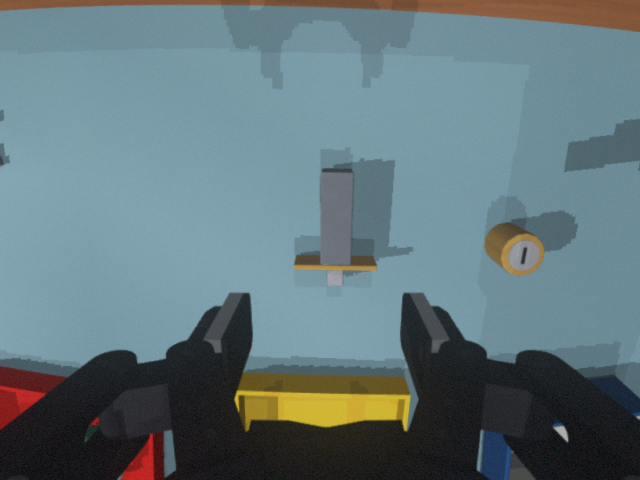

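```bash
python3 - <<'E'
from meas import *
c=pickle.load(open("pics/w15.pkl","rb"))
print(plane(c,[(337,171),(336.5,263),(321,216),(353,216)],.024).round(4))
W=rect("w15",lambda H,S,V:((H>8)&(H<28)&(S>90))|((S<45)&(V>100)),(500,225,550,285),.034,"barrel")
goto(.423,.005,-.03,np.radians(180+1.5))
E
```

```text
[[ 0.3964  0.0075  0.024 ]
 [ 0.4611  0.0098  0.024 ]
 [ 0.4275 -0.0022  0.024 ]
 [ 0.4267  0.0197  0.024 ]]
barrel w15 px [519.2 249.6] ctr [443.9 137.2] wh [38.7 31.5] ang 8.6
shift cm [ 1.28  0.33 14.99] turn 0.008 j6 -0.22 pose [0.4359 0.0021 0.1199] [ 3.142 -0.    -3.107] t 16.1
```

>>> {"fn": "drive_tool", "kwargs": {
  "plan": [
    {"x": 0.6,"y": 0.65,"z": 3,"turn": 0,"gripper": 0},
    {"x": 0.6,"y": 0.65,"z": 6,"turn": 0,"gripper": 0},
    {"x": 0.6,"y": 0.65,"z": 9,"turn": 0,"gripper": 0},
    {"x": 0.6,"y": 0.65,"z": 11.5,"turn": 0,"gripper": 0},
    {"x": 0.6,"y": 0.65,"z": 13,"turn": 0,"gripper": 0},
    {"x": 0.6,"y": 0.65,"z": 14,"turn": 0,"gripper": 0},
    {"x": 0.6,"y": 0.65,"z": 14.4,"turn": 0,"gripper": 0},
    {"x": 0.6,"y": 0.65,"z": 14.4,"turn": 0,"gripper": 1},
    {"x": 0.6,"y": 0.65,"z": 14.4,"turn": 0,"gripper": 1},
    {"x": 0.6,"y": 0.65,"z": 14.4,"turn": 0,"gripper": 1}
  ]
}}

```text
time_s: 17.1
tool_pos: [0.4297, 0.009, -0.0234]
tool_rot: [-3.141, 0.001, -3.106]
wrist_force: [-0.2, -0.3, -2.4]
gripper_width: 0.243
```

```bash
python3 look.py w16; sleep 0;python3 look.py w16;  python3 - <<'E'
from h import *
goto(.632,.002,.08,np.radians(180))
E
```

```text
[ 0.4297  0.009  -0.0234] [-3.141e+00  1.000e-03 -3.106e+00] [-0.17  0.3  -0.67  0.6  -0.   -0.2 ] [-0.1 -0.8  2.6] 0.24 17.15
[ 0.4297  0.009  -0.0234] [-3.141e+00  1.000e-03 -3.106e+00] [-0.17  0.3  -0.67  0.6  -0.   -0.2 ] [-0.3 -1.3  4.2] 0.241 17.2
shift cm [-20.2   -1.41 -10.32] turn 0.035 j6 -0.2 pose [ 0.4297  0.009  -0.0234] [-3.141e+00  1.000e-03 -3.106e+00] t 17.2
```

View pics/w16.png

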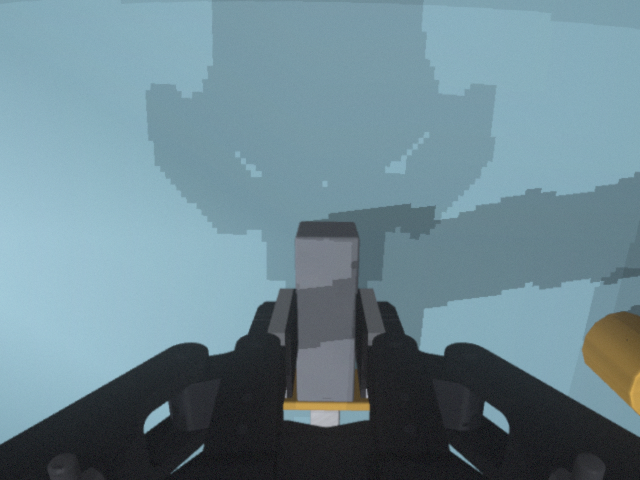

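>>> {"fn": "drive_tool", "kwargs": {
  "plan": [
    {"x": 0,"y": 0,"z": -2,"turn": 0,"gripper": 1},
    {"x": 0,"y": 0,"z": -5,"turn": 0,"gripper": 1},
    {"x": 0,"y": 0,"z": -8.5,"turn": 0,"gripper": 1},
    {"x": -3,"y": -0.4,"z": -10.3,"turn": 0.01,"gripper": 1},
    {"x": -7,"y": -0.7,"z": -10.3,"turn": 0.02,"gripper": 1},
    {"x": -11,"y": -1,"z": -10.3,"turn": 0.03,"gripper": 1},
    {"x": -15,"y": -1.4,"z": -10.3,"turn": 0.035,"gripper": 1},
    {"x": -18.5,"y": -1.4,"z": -10.3,"turn": 0.035,"gripper": 1},
    {"x": -20.2,"y": -1.4,"z": -10.3,"turn": 0.035,"gripper": 1},
    {"x": -20.2,"y": -1.4,"z": -10.3,"turn": 0.035,"gripper": 1}
  ]
}}

```text
time_s: 18.2
tool_pos: [0.6334, 0.0022, 0.0784]
tool_rot: [3.141, 0.0, -3.141]
wrist_force: [-0.2, 0.8, -2.1]
gripper_width: 0.242
```

```bash
python3 look.py w17;  python3 - <<'E'
from h import *
goto(.632,.002,-.0185,np.radians(180))
E
```

```text
[0.6319 0.0023 0.0785] [ 3.141e+00 -1.000e-03 -3.141e+00] [-0.13  0.5   0.01  1.08  0.   -0.13] [-0.5 -0.1 -1.6] 0.239 18.25
shift cm [-0.01 -0.03  9.7 ] turn 0.0 j6 -0.13 pose [0.6319 0.0023 0.0785] [ 3.141e+00 -1.000e-03 -3.141e+00] t 18.2
```

View pics/w17.png

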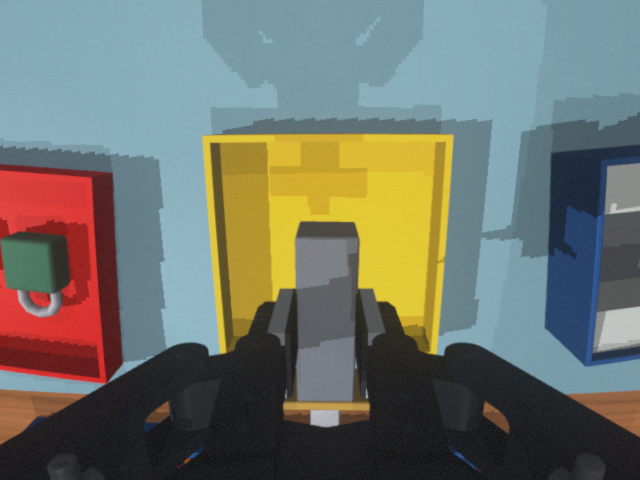

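>>> {"fn": "drive_tool", "kwargs": {
  "plan": [
    {"x": 0,"y": 0,"z": 3,"turn": 0,"gripper": 1},
    {"x": 0,"y": 0,"z": 6,"turn": 0,"gripper": 1},
    {"x": 0,"y": 0,"z": 8,"turn": 0,"gripper": 1},
    {"x": 0,"y": 0,"z": 9,"turn": 0,"gripper": 1},
    {"x": 0,"y": 0,"z": 9.5,"turn": 0,"gripper": 1},
    {"x": 0,"y": 0,"z": 9.7,"turn": 0,"gripper": 1},
    {"x": 0,"y": 0,"z": 9.7,"turn": 0,"gripper": 1},
    {"x": 0,"y": 0,"z": 9.7,"turn": 0,"gripper": 0.3},
    {"x": 0,"y": 0,"z": 9.7,"turn": 0,"gripper": 0.3},
    {"x": 0,"y": 0,"z": 9.7,"turn": 0,"gripper": 0.3}
  ]
}}

```text
time_s: 19.25
tool_pos: [0.632, 0.0021, -0.0174]
tool_rot: [-3.141, 0.001, -3.141]
wrist_force: [-0.4, -0.2, -0.6]
gripper_width: 0.355
```

>>> {"fn": "drive_tool", "kwargs": {
  "plan": [
    {"x": 0,"y": 0,"z": 0,"turn": 0,"gripper": 0.2},
    {"x": 0,"y": 0,"z": -0.5,"turn": 0,"gripper": 0.2},
    {"x": 0,"y": 0,"z": -2,"turn": 0,"gripper": 0.2},
    {"x": 0,"y": 0,"z": -5,"turn": 0,"gripper": 0.2},
    {"x": 0,"y": 0,"z": -9,"turn": 0,"gripper": 0.2},
    {"x": 0,"y": 0,"z": -13,"turn": 0,"gripper": 0.2},
    {"x": 3,"y": 1,"z": -14,"turn": 0,"gripper": -0.3},
    {"x": 7,"y": 3,"z": -14,"turn": 0,"gripper": -0.3},
    {"x": 10,"y": 5,"z": -14,"turn": 0,"gripper": -0.3},
    {"x": 12,"y": 7,"z": -14,"turn": 0,"gripper": -0.3}
  ]
}}

```text
time_s: 20.25
tool_pos: [0.5096, 0.0727, 0.1227]
tool_rot: [3.142, 0.0, 3.142]
wrist_force: [1.0, 0.8, -0.4]
gripper_width: 0.651
```

```bash
python3 look.py w18;  python3 - <<'E'
from h import *
goto(.45,.137,.12,np.radians(180+6.5))
E
```

```text
[0.5072 0.0751 0.1229] [ 3.141e+00 -1.000e-03 -3.140e+00] [-0.01  0.28 -0.23  1.07  0.   -0.01] [-0.7  3.1  2.8] 0.651 20.3
shift cm [5.71 6.2  0.3 ] turn -0.112 j6 -0.01 pose [0.5072 0.0751 0.1229] [ 3.141e+00 -1.000e-03 -3.140e+00] t 20.3
```

View pics/w18.png

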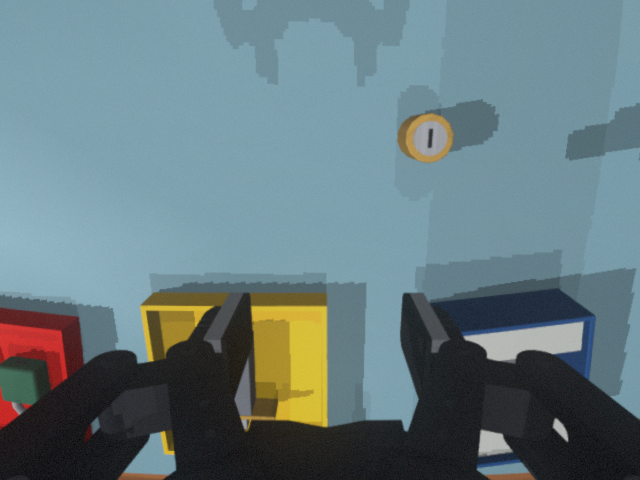

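>>> {"fn": "drive_tool", "kwargs": {
  "plan": [
    {"x": 2,"y": 2,"z": 0,"turn": -0.05,"gripper": -0.3},
    {"x": 4,"y": 4.5,"z": 0,"turn": -0.1,"gripper": -0.3},
    {"x": 5.6,"y": 6.2,"z": 0,"turn": -0.11,"gripper": -0.3},
    {"x": 5.6,"y": 6.2,"z": 0,"turn": -0.11,"gripper": -0.3},
    {"x": 5.6,"y": 6.2,"z": 0,"turn": -0.11,"gripper": -0.3},
    {"x": 5.6,"y": 6.2,"z": 0,"turn": -0.11,"gripper": -0.3},
    {"x": 5.6,"y": 6.2,"z": 0,"turn": -0.11,"gripper": -0.3},
    {"x": 5.6,"y": 6.2,"z": 0,"turn": -0.11,"gripper": -0.3},
    {"x": 5.6,"y": 6.2,"z": 0,"turn": -0.11,"gripper": -0.3},
    {"x": 5.6,"y": 6.2,"z": 0,"turn": -0.11,"gripper": -0.3}
  ]
}}

```text
time_s: 21.3
tool_pos: [0.4557, 0.134, 0.122]
tool_rot: [-3.142, -0.0, -3.032]
wrist_force: [-0.5, 0.1, -0.1]
gripper_width: 0.65
```

```bash
python3 look.py w19
```

```text
[0.4557 0.134  0.122 ] [-3.142 -0.    -3.032] [ 0.11  0.21 -0.32  1.04 -0.    0.  ] [ 0.2 -0.6 -0.3] 0.651 21.35
```

View pics/w19.png

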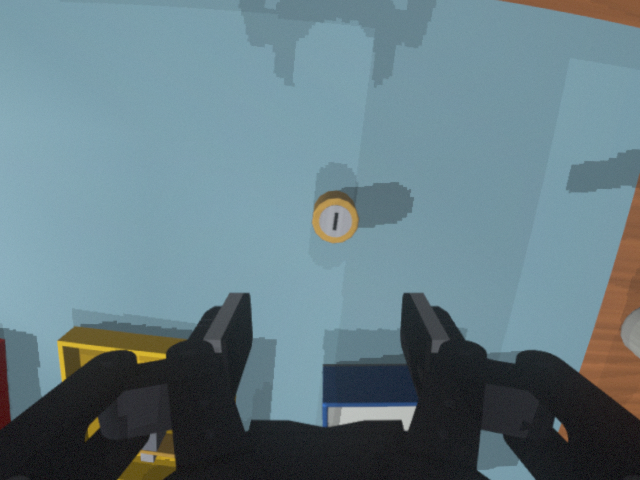

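```bash
python3 - <<'E'
from meas import *
c=pickle.load(open("pics/w19.pkl","rb"))
P=plane(c,[(335.5,220),(313,220),(358,220),(335.5,243)],.034).round(4);print(P)
goto(P[0][0],P[0][1],-.022,np.radians(180+6.3))
E
```

```text
[[0.4474 0.1391 0.034 ]
 [0.449  0.1241 0.034 ]
 [0.4457 0.154  0.034 ]
 [0.4632 0.1409 0.034 ]]
shift cm [ 0.77  0.6  14.4 ] turn -0.0 j6 0.0 pose [0.4557 0.134  0.122 ] [-3.142 -0.    -3.032] t 21.4
```

>>> {"fn": "drive_tool", "kwargs": {
  "plan": [
    {"x": 0.65,"y": 0.6,"z": 3,"turn": 0,"gripper": -0.2},
    {"x": 0.65,"y": 0.6,"z": 6,"turn": 0,"gripper": -0.2},
    {"x": 0.65,"y": 0.6,"z": 9,"turn": 0,"gripper": -0.2},
    {"x": 0.65,"y": 0.6,"z": 11.5,"turn": 0,"gripper": -0.2},
    {"x": 0.65,"y": 0.6,"z": 13,"turn": 0,"gripper": -0.2},
    {"x": 0.65,"y": 0.6,"z": 14,"turn": 0,"gripper": -0.2},
    {"x": 0.65,"y": 0.6,"z": 14.4,"turn": 0,"gripper": 0},
    {"x": 0.65,"y": 0.6,"z": 14.4,"turn": 0,"gripper": 1},
    {"x": 0.65,"y": 0.6,"z": 14.4,"turn": 0,"gripper": 1},
    {"x": 0.65,"y": 0.6,"z": 14.4,"turn": 0,"gripper": 1}
  ]
}}

```text
time_s: 22.35
tool_pos: [0.4489, 0.1395, -0.0214]
tool_rot: [3.142, 0.001, -3.031]
wrist_force: [0.4, -0.7, -1.8]
gripper_width: 0.356
```

```bash
python3 look.py w20;  python3 - <<'E'
from h import *
goto(.637,.209,.10,np.radians(180+6.3))
E
```

```text
[ 0.4488  0.1394 -0.0214] [ 3.142e+00  1.000e-03 -3.031e+00] [ 0.13  0.35 -0.57  0.65  0.    0.02] [ 0.9 -0.8 -1.1] 0.358 22.4
shift cm [-19.48   4.84 -12.13] turn 0.0 j6 0.02 pose [ 0.4488  0.1394 -0.0214] [ 3.142e+00  1.000e-03 -3.031e+00] t 22.4
```

View pics/w20.png

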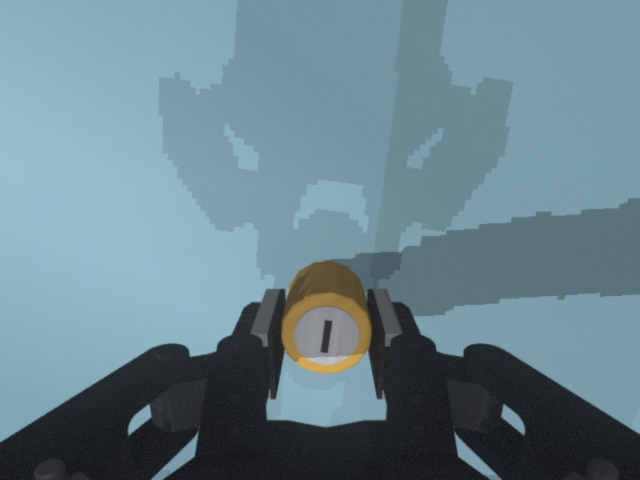

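>>> {"fn": "drive_tool", "kwargs": {
  "plan": [
    {"x": 0,"y": 0,"z": -2,"turn": 0,"gripper": 1},
    {"x": 0,"y": 0,"z": -6,"turn": 0,"gripper": 1},
    {"x": 0,"y": 0,"z": -10,"turn": 0,"gripper": 1},
    {"x": -3,"y": 0.5,"z": -12,"turn": 0,"gripper": 1},
    {"x": -7,"y": 1.5,"z": -12,"turn": 0,"gripper": 1},
    {"x": -11,"y": 2.5,"z": -12,"turn": 0,"gripper": 1},
    {"x": -15,"y": 3.5,"z": -12,"turn": 0,"gripper": 1},
    {"x": -18.5,"y": 4.8,"z": -12,"turn": 0,"gripper": 1},
    {"x": -19.4,"y": 4.8,"z": -12,"turn": 0,"gripper": 1},
    {"x": -19.4,"y": 4.8,"z": -12,"turn": 0,"gripper": 1}
  ]
}}

```text
time_s: 23.4
tool_pos: [0.6367, 0.2086, 0.0974]
tool_rot: [-3.141, -0.001, -3.031]
wrist_force: [-0.2, -0.4, -1.8]
gripper_width: 0.361
```

```bash
python3 look.py w21
```

```text
[0.6356 0.2082 0.0977] [-3.141e+00 -1.000e-03 -3.031e+00] [ 0.19  0.55  0.16  1.18 -0.    0.08] [-0.9 -0.6 -1.8] 0.356 23.45
```

View pics/w21.png

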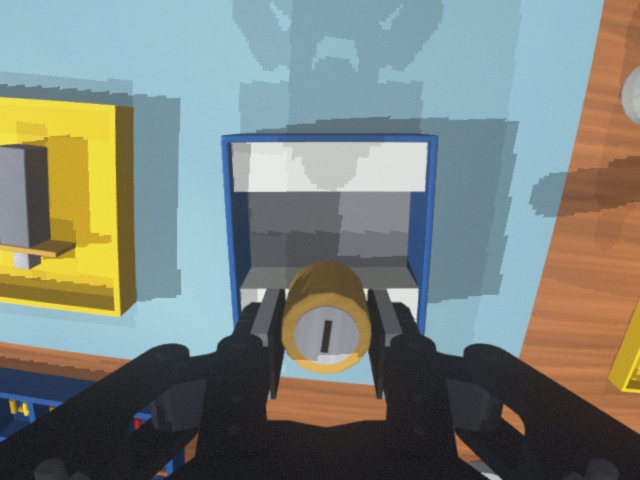

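```bash
python3 - <<'E'
from meas import *
c=pickle.load(open("pics/w21.pkl","rb"))
A=plane(c,[(222,136.5),(437,135.5)],.052)[:,:2];B=plane(c,[(233,191.5),(427,191.5),(243,288),(416,288)],.044)[:,:2]
print(A.round(4),B.round(4))
a=np.arctan2(-(A[1]-A[0])[0],(A[1]-A[0])[1]);print("yaw",np.degrees(a),"len",np.hypot(*(A[1]-A[0])))
u=np.array([np.cos(a),np.sin(a)])
print("ctr from rim",A.mean(0)+.062*u, "ctr from trough",B.mean(0), "trough w",(B[2:].mean(0)-B[:2].mean(0))@u)
# barrel top in hand
print("barrel top",plane(c,[(326,328)],.0977+.0214+.034))
E
```

```text
[[0.5797 0.1456]
 [0.5664 0.2603]] [[0.6103 0.1516]
 [0.598  0.2622]
 [0.6691 0.1607]
 [0.6574 0.2659]]
yaw 6.619118966971125 len 0.11547769542522092
ctr from rim [0.63467309 0.21013887] ctr from trough [0.63371355 0.21008442] trough w 0.05938758520154316
barrel top [[0.63324479 0.20772596 0.1531    ]]
```

>>> {"fn": "drive_tool", "kwargs": {
  "plan": [
    {"x": -0.1,"y": 0.2,"z": 3,"turn": 0,"gripper": 1},
    {"x": -0.1,"y": 0.2,"z": 6,"turn": 0,"gripper": 1},
    {"x": -0.1,"y": 0.2,"z": 8,"turn": 0,"gripper": 1},
    {"x": -0.1,"y": 0.2,"z": 9,"turn": 0,"gripper": 1},
    {"x": -0.1,"y": 0.2,"z": 9.8,"turn": 0,"gripper": 1},
    {"x": -0.1,"y": 0.2,"z": 10.5,"turn": 0,"gripper": 1},
    {"x": -0.1,"y": 0.2,"z": 11,"turn": 0,"gripper": 1},
    {"x": -0.1,"y": 0.2,"z": 11.2,"turn": 0,"gripper": 1},
    {"x": -0.1,"y": 0.2,"z": 11.2,"turn": 0,"gripper": 1},
    {"x": -0.1,"y": 0.2,"z": 11.2,"turn": 0,"gripper": 1}
  ]
}}

```text
time_s: 24.45
tool_pos: [0.637, 0.2106, -0.0135]
tool_rot: [3.142, 0.001, -3.031]
wrist_force: [0.8, -0.1, -1.5]
gripper_width: 0.353
```

```bash
python3 look.py w22
```

```text
[ 0.6371  0.2106 -0.0136] [ 3.142e+00  1.000e-03 -3.031e+00] [ 0.2   0.62 -0.02  0.92  0.    0.09] [-0.1 -0.1 -2.4] 0.358 24.5
```

View pics/w22.png

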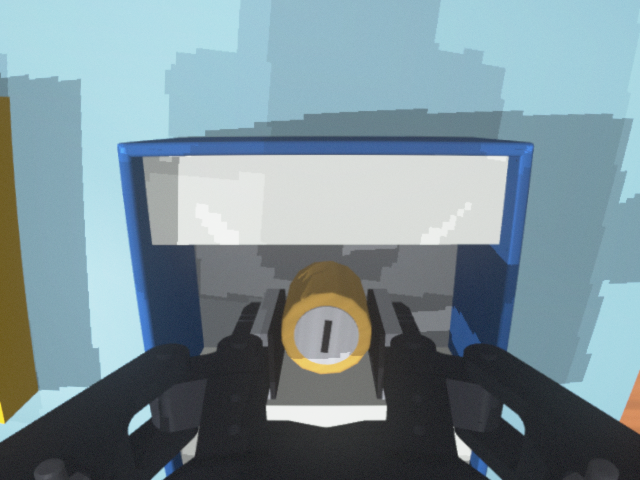

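>>> {"fn": "drive_tool", "kwargs": {
  "plan": [
    {"x": 0,"y": 0,"z": 0.15,"turn": 0,"gripper": 1},
    {"x": 0,"y": 0,"z": 0.3,"turn": 0,"gripper": 1},
    {"x": 0,"y": 0,"z": 0.35,"turn": 0,"gripper": 1},
    {"x": 0,"y": 0,"z": 0.35,"turn": 0,"gripper": 1},
    {"x": 0,"y": 0,"z": 0.35,"turn": 0,"gripper": 0.1},
    {"x": 0,"y": 0,"z": 0.35,"turn": 0,"gripper": 0.1},
    {"x": 0,"y": 0,"z": 0.35,"turn": 0,"gripper": 0.1},
    {"x": 0,"y": 0,"z": 0.35,"turn": 0,"gripper": 0.1},
    {"x": 0,"y": 0,"z": 0.2,"turn": 0,"gripper": 0.1},
    {"x": 0,"y": 0,"z": -0.5,"turn": 0,"gripper": 0.1}
  ]
}}

```text
time_s: 25.5
tool_pos: [0.6364, 0.2104, -0.0092]
tool_rot: [-3.141, -0.001, -3.031]
wrist_force: [-0.8, 0.4, 0.4]
gripper_width: 0.453
```

```bash
python3 look.py w23
```

```text
[ 0.6372  0.2106 -0.0075] [ 3.142e+00  1.000e-03 -3.031e+00] [ 0.2   0.62 -0.01  0.94  0.    0.09] [0.9 0.2 0.7] 0.453 25.55
```

View pics/w23.png

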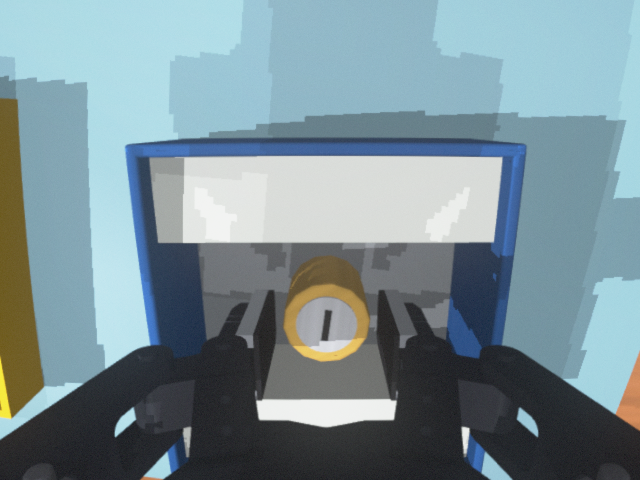

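Released and standing upright. I'll lift and head back toward the plate, checking the barrel on the way.

>>> {"fn": "drive_tool", "kwargs": {
  "plan": [
    {"x": 0,"y": 0,"z": -3,"turn": 0,"gripper": 0.1},
    {"x": 0,"y": 0,"z": -7,"turn": 0,"gripper": 0.1},
    {"x": 0,"y": 0,"z": -11,"turn": 0,"gripper": 0.1},
    {"x": 0,"y": 0,"z": -13,"turn": 0,"gripper": 0},
    {"x": 0,"y": 0,"z": -13,"turn": 0,"gripper": 0},
    {"x": 0,"y": 0,"z": -13,"turn": 0,"gripper": 0},
    {"x": 0,"y": 0,"z": -13,"turn": 0,"gripper": 0},
    {"x": 0,"y": 0,"z": -13,"turn": 0,"gripper": 0},
    {"x": 0,"y": 0,"z": -13,"turn": 0,"gripper": 0},
    {"x": 0,"y": 0,"z": -13,"turn": 0,"gripper": 0}
  ]
}}

```text
time_s: 26.55
tool_pos: [0.6366, 0.2105, 0.1206]
tool_rot: [-3.142, -0.001, -3.031]
wrist_force: [-0.2, 0.8, -0.8]
gripper_width: 0.499
```

```bash
python3 look.py w24;  python3 - <<'E'
from h import *
goto(.38,-.285,.12,np.radians(180+17.7))
E
```

```text
[0.6367 0.2105 0.1208] [-3.142 -0.    -3.031] [0.2  0.54 0.21 1.24 0.   0.09] [-0.  -0.2  0.4] 0.499 26.6
shift cm [ 30.96 -46.43   0.09] turn -0.199 j6 0.09 pose [0.6367 0.2105 0.1208] [-3.142 -0.    -3.031] t 26.6
```

View pics/w24.png

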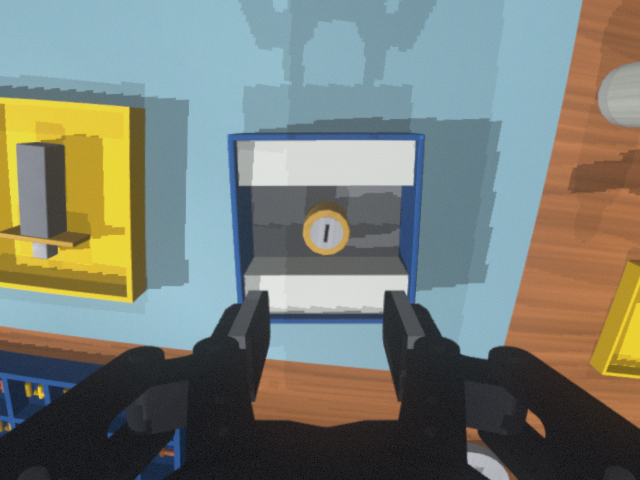

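```bash
python3 - <<'E'
from meas import *
c=pickle.load(open("pics/w24.pkl","rb"))
bt=plane(c,[(326,232.5)],.038)[:,:2];B=plane(c,[(238,185.5),(415,185.5),(246,275),(408,275)],.044)[:,:2]
R=plane(c,[(229,136),(424,136)],.052)[:,:2]
a=np.radians(6.5);u=np.array([np.cos(a),np.sin(a)])
print("barrel",bt,"trough",B.mean(0),"rim ctr",R.mean(0)+.062*u)
E
```

```text
barrel [[0.63608564 0.21005726]] trough [0.63384337 0.21030709] rim ctr [0.63536525 0.21046467]
```

>>> {"fn": "drive_tool", "kwargs": {
  "plan": [
    {"x": 2.5,"y": -3.7,"z": 0,"turn": -0.02,"gripper": 0.2},
    {"x": 5,"y": -7.4,"z": 0,"turn": -0.04,"gripper": 0.2},
    {"x": 7.5,"y": -11.1,"z": 0,"turn": -0.06,"gripper": 0.2},
    {"x": 10,"y": -14.8,"z": 0,"turn": -0.08,"gripper": 0.2},
    {"x": 12.5,"y": -18.5,"z": 0,"turn": -0.1,"gripper": 0.2},
    {"x": 15,"y": -22.5,"z": 0,"turn": -0.12,"gripper": 0.2},
    {"x": 17.5,"y": -26.5,"z": 0,"turn": -0.14,"gripper": 0.2},
    {"x": 20,"y": -30.5,"z": 0,"turn": -0.16,"gripper": 0.2},
    {"x": 22.5,"y": -34,"z": 0,"turn": -0.18,"gripper": 0.2},
    {"x": 25,"y": -37.5,"z": 0,"turn": -0.2,"gripper": 0.2}
  ]
}}

```text
time_s: 27.6
tool_pos: [0.4285, -0.1911, 0.1212]
tool_rot: [-3.141, 0.0, -2.831]
wrist_force: [0.8, 0.0, -0.3]
gripper_width: 0.4
```

```bash
python3 - <<'E'
from h import *
goto(.375,-.285,.12,np.radians(180+17.7))
E
```

```text
shift cm [ 7.97 -7.3   0.12] turn 0.002 j6 -0.9 pose [ 0.4285 -0.1911  0.1212] [-3.141  0.    -2.831] t 27.6
```

>>> {"fn": "drive_tool", "kwargs": {
  "plan": [
    {"x": 2.7,"y": -2.4,"z": 0,"turn": 0,"gripper": 0.2},
    {"x": 5.4,"y": -4.8,"z": 0,"turn": 0,"gripper": 0.2},
    {"x": 7.7,"y": -6.8,"z": 0,"turn": 0,"gripper": 0.2},
    {"x": 7.7,"y": -6.8,"z": 0,"turn": 0,"gripper": 0.2},
    {"x": 7.7,"y": -6.8,"z": 0,"turn": 0,"gripper": 0.2},
    {"x": 7.7,"y": -6.8,"z": 0,"turn": 0,"gripper": 0.2},
    {"x": 7.7,"y": -6.8,"z": 0,"turn": 0,"gripper": 0.2},
    {"x": 7.7,"y": -6.8,"z": 0,"turn": 0,"gripper": 0.2},
    {"x": 7.7,"y": -6.8,"z": 0,"turn": 0,"gripper": 0.2},
    {"x": 7.7,"y": -6.8,"z": 0,"turn": 0,"gripper": 0.2}
  ]
}}

```text
time_s: 28.6
tool_pos: [0.3772, -0.2777, 0.1211]
tool_rot: [-3.142, 0.0, -2.831]
wrist_force: [0.5, 0.3, 0.2]
gripper_width: 0.404
```

```bash
python3 look.py w25
```

```text
[ 0.3771 -0.2777  0.1211] [ 3.142 -0.    -2.831] [-0.81  0.2  -0.33  1.04  0.   -1.12] [ 0.1 -0.5 -0.2] 0.398 28.65
```

View pics/w25.png

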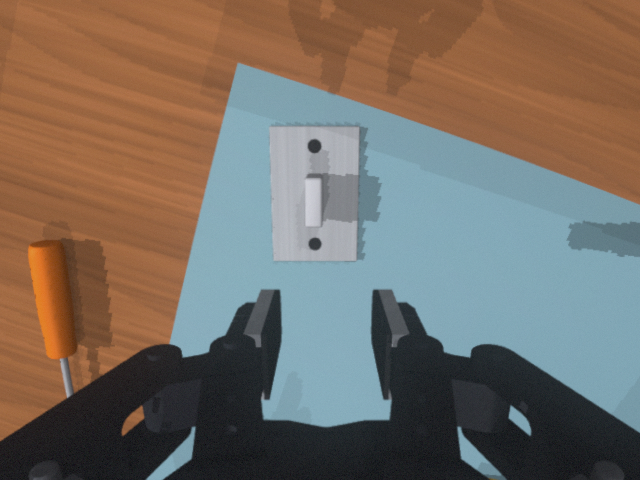

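```bash
python3 - <<'E'
from meas import *
c=pickle.load(open("pics/w25.pkl","rb"))
P=plane(c,[(271,126),(358,126),(357,261),(274,262)],.005);print(P.round(4),P.mean(0).round(4))
e=P[3]-P[0];e2=P[2]-P[1];print(np.degrees(np.arctan2(e[1],e[0])),np.degrees(np.arctan2(e2[1],e2[0])))
print(plane(c,[(314,181),(314,226),(306.5,204),(321.5,204)],.033).round(4))
goto(P.mean(0)[0]+.001,P.mean(0)[1],-.015,np.radians(180+17.6))
E
```

```text
[[ 0.3235 -0.3355  0.005 ]
 [ 0.3049 -0.2776  0.005 ]
 [ 0.399  -0.2461  0.005 ]
 [ 0.4191 -0.3059  0.005 ]] [ 0.3616 -0.2913  0.005 ]
17.19891096955899 18.49649681470647
[[ 0.3474 -0.2957  0.033 ]
 [ 0.3762 -0.2866  0.033 ]
 [ 0.3634 -0.2958  0.033 ]
 [ 0.3604 -0.2864  0.033 ]]
shift cm [ 1.79 -0.85 13.61] turn 0.003 j6 -1.12 pose [ 0.3771 -0.2777  0.1211] [ 3.142 -0.    -2.831] t 28.6
```

>>> {"fn": "drive_tool", "kwargs": {
  "plan": [
    {"x": 1.7,"y": -0.8,"z": 3,"turn": 0,"gripper": 0.3},
    {"x": 1.7,"y": -0.8,"z": 6,"turn": 0,"gripper": 0.3},
    {"x": 1.7,"y": -0.8,"z": 8.5,"turn": 0,"gripper": 0.3},
    {"x": 1.7,"y": -0.8,"z": 10,"turn": 0,"gripper": 0.3},
    {"x": 1.7,"y": -0.8,"z": 11.5,"turn": 0,"gripper": 0.3},
    {"x": 1.7,"y": -0.8,"z": 12.5,"turn": 0,"gripper": 0.3},
    {"x": 1.7,"y": -0.8,"z": 13.4,"turn": 0,"gripper": 0.3},
    {"x": 1.7,"y": -0.8,"z": 13.4,"turn": 0,"gripper": 0.3},
    {"x": 1.7,"y": -0.8,"z": 13.4,"turn": 0,"gripper": 0.3},
    {"x": 1.7,"y": -0.8,"z": 13.4,"turn": 0,"gripper": 0.3}
  ]
}}

```text
time_s: 29.65
tool_pos: [0.3635, -0.2911, -0.0124]
tool_rot: [-3.141, 0.0, -2.831]
wrist_force: [0.3, -0.2, 0.3]
gripper_width: 0.35
```

```bash
python3 look.py w26
```

```text
[ 0.3635 -0.291  -0.0124] [-3.141  0.    -2.831] [-0.85  0.33 -0.57  0.67 -0.   -1.16] [-0.2 -0.3 -0.5] 0.348 29.7
```

View pics/w26.png

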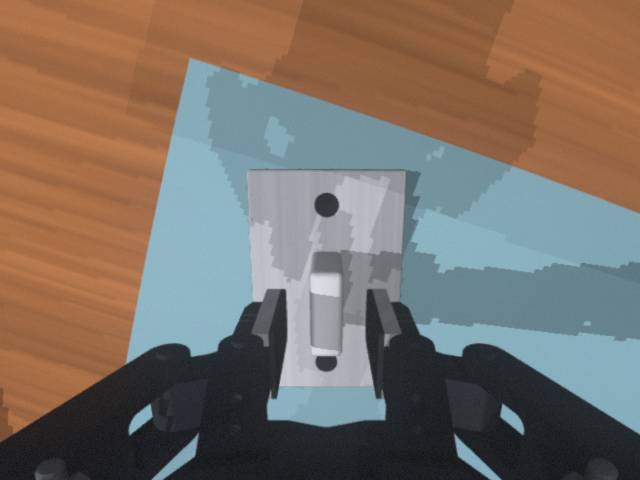

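>>> {"fn": "drive_tool", "kwargs": {
  "plan": [
    {"x": 0,"y": 0,"z": 0,"turn": 0,"gripper": 1},
    {"x": 0,"y": 0,"z": 0,"turn": 0,"gripper": 1},
    {"x": 0,"y": 0,"z": 0,"turn": 0,"gripper": 1},
    {"x": 0,"y": 0,"z": 0,"turn": 0,"gripper": 1},
    {"x": 0,"y": 0,"z": 0,"turn": 0,"gripper": 1},
    {"x": 0,"y": 0,"z": 0,"turn": 0,"gripper": 1},
    {"x": 0,"y": 0,"z": -0.5,"turn": 0,"gripper": 1},
    {"x": 0,"y": 0,"z": -2,"turn": 0,"gripper": 1},
    {"x": 0,"y": 0,"z": -4,"turn": 0,"gripper": 1},
    {"x": 0,"y": 0,"z": -6,"turn": 0,"gripper": 1}
  ],
  "squeeze": 70
}}

```text
time_s: 30.7
tool_pos: [0.363, -0.2905, 0.0479]
tool_rot: [3.141, -0.0, -2.831]
wrist_force: [-0.6, -0.2, -1.9]
gripper_width: 0.106
```

```bash
python3 look.py w27; python3 - <<'E'
from h import *
goto(.6355,.2105,.13,np.radians(180+6.5))
E
```

```text
[ 0.3641 -0.2916  0.0507] [-3.139e+00  1.000e-03 -2.831e+00] [-0.85  0.26 -0.47  0.84 -0.   -1.16] [ 1.3 -2.1  2.6] 0.111 30.75
shift cm [-41.19  39.5   -7.99] turn 0.197 j6 -1.16 pose [ 0.3641 -0.2916  0.0507] [-3.139e+00  1.000e-03 -2.831e+00] t 30.8
```

View pics/w27.png

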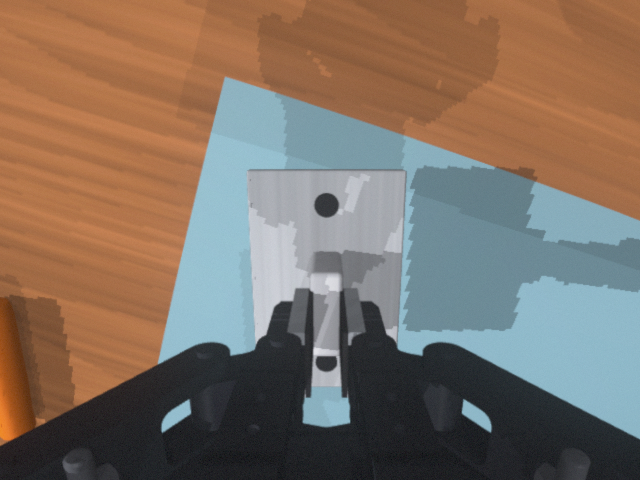

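>>> {"fn": "drive_tool", "kwargs": {
  "plan": [
    {"x": 0,"y": 0,"z": -3,"turn": 0,"gripper": 1},
    {"x": -2,"y": 2,"z": -6,"turn": 0.02,"gripper": 1},
    {"x": -5,"y": 5,"z": -8,"turn": 0.05,"gripper": 1},
    {"x": -8.3,"y": 8,"z": -8,"turn": 0.08,"gripper": 1},
    {"x": -11.6,"y": 11.2,"z": -8,"turn": 0.1,"gripper": 1},
    {"x": -14.9,"y": 14.4,"z": -8,"turn": 0.12,"gripper": 1},
    {"x": -18.2,"y": 17.5,"z": -8,"turn": 0.14,"gripper": 1},
    {"x": -21.5,"y": 20.6,"z": -8,"turn": 0.16,"gripper": 1},
    {"x": -24.8,"y": 23.8,"z": -8,"turn": 0.18,"gripper": 1},
    {"x": -28,"y": 27,"z": -8,"turn": 0.197,"gripper": 1}
  ]
}}

```text
time_s: 31.75
tool_pos: [0.548, 0.0538, 0.1269]
tool_rot: [-3.142, -0.0, -3.029]
wrist_force: [0.5, -1.3, -2.4]
gripper_width: 0.112
```

```bash
python3 - <<'E'
from h import *
print(arm.state()["gripper_width"]);goto(.6355,.2105,.13,np.radians(180+6.5))
E
```

```text
0.11228676166826256
shift cm [-10.45  14.59  -0.31] turn -0.001 j6 -0.16 pose [0.548  0.0538 0.1269] [-3.142 -0.    -3.029] t 31.8
```

>>> {"fn": "drive_tool", "kwargs": {
  "plan": [
    {"x": -2,"y": 3,"z": 0,"turn": 0,"gripper": 1},
    {"x": -4.5,"y": 6.3,"z": 0,"turn": 0,"gripper": 1},
    {"x": -7,"y": 9.6,"z": 0,"turn": 0,"gripper": 1},
    {"x": -9,"y": 12.3,"z": 0,"turn": 0,"gripper": 1},
    {"x": -10.2,"y": 14,"z": 0,"turn": 0,"gripper": 1},
    {"x": -10.2,"y": 14,"z": 0,"turn": 0,"gripper": 1},
    {"x": -10.2,"y": 14,"z": 0,"turn": 0,"gripper": 1},
    {"x": -10.2,"y": 14,"z": 0,"turn": 0,"gripper": 1},
    {"x": -10.2,"y": 14,"z": 0,"turn": 0,"gripper": 1},
    {"x": -10.2,"y": 14,"z": 0,"turn": 0,"gripper": 1}
  ]
}}

```text
time_s: 32.75
tool_pos: [0.6329, 0.2018, 0.1274]
tool_rot: [-3.142, 0.0, -3.029]
wrist_force: [-0.3, 0.5, -1.3]
gripper_width: 0.106
```

```bash
python3 look.py w28; python3 - <<'E'
from h import *
goto(.6355,.2105,.05,np.radians(180+6.5))
E
```

```text
[0.6329 0.2019 0.1273] [-3.142  0.    -3.029] [ 0.19  0.53  0.2   1.24 -0.    0.07] [-0.5  0.1 -1.5] 0.106 32.8
shift cm [-0.35  0.83  7.73] turn -0.001 j6 0.07 pose [0.6329 0.2019 0.1273] [-3.142  0.    -3.029] t 32.8
```

View pics/w28.png

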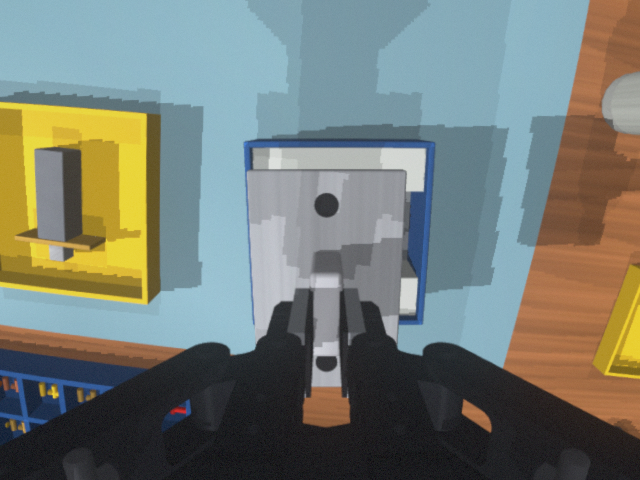

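```bash
python3 - <<'E'
from meas import *
c=pickle.load(open("pics/w28.pkl","rb"))
N=plane(c,[(248,170),(405.5,170),(327,387)],.1448)[:,:2]
e=N[1]-N[0];a=np.arctan2(-e[0],e[1]);u=np.array([np.cos(a),np.sin(a)])
print(np.degrees(a),np.hypot(*e),"ctr",N[:2].mean(0)+.05*u,"len",(N[2]-N[:2].mean(0))@u)
R=plane(c,[(245,142.5),(434.5,142.5)],.052)[:,:2];k=np.radians(6.5)
print("kit",R.mean(0)+.062*np.array([np.cos(k),np.sin(k)]),np.hypot(*(R[1]-R[0])))
E
```

```text
6.451518578475386 0.0619640206365847 ctr [0.63088176 0.20142728] len 0.09896432595608164
kit [0.63478455 0.21019039] 0.11558555790230296
```

>>> {"fn": "drive_tool", "kwargs": {
  "plan": [
    {"x": -0.5,"y": 0.8,"z": 0,"turn": 0,"gripper": 1},
    {"x": -0.5,"y": 0.8,"z": 2,"turn": 0,"gripper": 1},
    {"x": -0.5,"y": 0.8,"z": 4,"turn": 0,"gripper": 1},
    {"x": -0.5,"y": 0.8,"z": 6,"turn": 0,"gripper": 1},
    {"x": -0.5,"y": 0.8,"z": 7.5,"turn": 0,"gripper": 1},
    {"x": -0.5,"y": 0.8,"z": 8.1,"turn": 0,"gripper": 1},
    {"x": -0.5,"y": 0.8,"z": 8.1,"turn": 0,"gripper": 1},
    {"x": -0.5,"y": 0.8,"z": 8.1,"turn": 0,"gripper": 1},
    {"x": -0.5,"y": 0.8,"z": 8.1,"turn": 0,"gripper": 1},
    {"x": -0.5,"y": 0.8,"z": 8.1,"turn": 0,"gripper": 1}
  ]
}}

```text
time_s: 33.8
tool_pos: [0.6375, 0.2111, 0.0468]
tool_rot: [3.141, 0.001, -3.028]
wrist_force: [-0.1, -0.2, -1.4]
gripper_width: 0.106
```

```bash
python3 look.py w29
```

```text
[0.6374 0.2111 0.0467] [ 3.142e+00  1.000e-03 -3.028e+00] [0.2  0.58 0.07 1.06 0.   0.09] [ 0.2  0.1 -2.6] 0.112 33.85
```

View pics/w29.png

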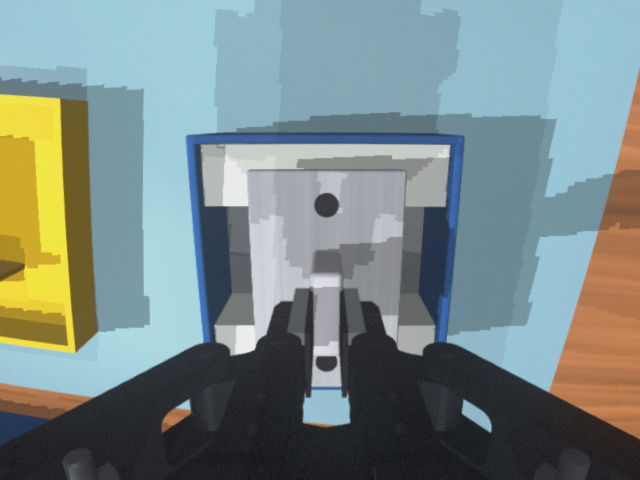

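```bash
python3 - <<'E'
from meas import *
c=pickle.load(open("pics/w29.pkl","rb"))
k=np.radians(6.5);u=np.array([np.cos(k),np.sin(k)])
N=plane(c,[(248,170),(405.5,170)],.064)[:,:2]
R=plane(c,[(187.5,136),(464.5,136)],.052)[:,:2]
p=N.mean(0)+.05*u;q=R.mean(0)+.062*u
v=np.array([-u[1],u[0]])
print(p,q,"along",(q-p)@u,"across",(q-p)@v,np.hypot(*(R[1]-R[0])))
E
```

```text
[0.63550367 0.2107287 ] [0.63445218 0.21032679] along -0.00109023317756279 across -0.0002802885280432474 0.11566209100000169
```

>>> {"fn": "drive_tool", "kwargs": {
  "plan": [
    {"x": 0.1,"y": 0,"z": 0.3,"turn": 0,"gripper": 1},
    {"x": 0.1,"y": 0,"z": 0.6,"turn": 0,"gripper": 1},
    {"x": 0.1,"y": 0,"z": 0.8,"turn": 0,"gripper": 1},
    {"x": 0.1,"y": 0,"z": 1.0,"turn": 0,"gripper": 1},
    {"x": 0.1,"y": 0,"z": 1.1,"turn": 0,"gripper": 1},
    {"x": 0.1,"y": 0,"z": 1.2,"turn": 0,"gripper": 1},
    {"x": 0.1,"y": 0,"z": 1.3,"turn": 0,"gripper": 1},
    {"x": 0.1,"y": 0,"z": 1.4,"turn": 0,"gripper": 1},
    {"x": 0.1,"y": 0,"z": 1.4,"turn": 0,"gripper": 1},
    {"x": 0.1,"y": 0,"z": 1.4,"turn": 0,"gripper": 1}
  ]
}}

```text
time_s: 34.85
tool_pos: [0.6361, 0.2109, 0.0321]
tool_rot: [-3.142, -0.0, -3.028]
wrist_force: [0.5, -0.4, -1.9]
gripper_width: 0.109
```

```bash
python3 look.py w30
```

```text
[0.6361 0.2109 0.0322] [ 3.142  0.    -3.028] [0.2  0.59 0.04 1.03 0.   0.09] [ 0.   0.2 -1.9] 0.11 34.9
```

View pics/w30.png

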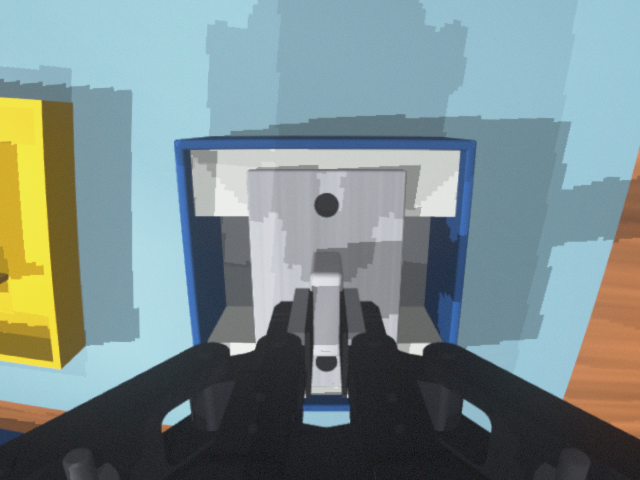

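Lower 1 mm more, then release gently and rise straight up.

>>> {"fn": "drive_tool", "kwargs": {
  "plan": [
    {"x": 0,"y": 0,"z": 0.05,"turn": 0,"gripper": 1},
    {"x": 0,"y": 0,"z": 0.1,"turn": 0,"gripper": 1},
    {"x": 0,"y": 0,"z": 0.1,"turn": 0,"gripper": 1},
    {"x": 0,"y": 0,"z": 0.1,"turn": 0,"gripper": 0.5},
    {"x": 0,"y": 0,"z": 0.1,"turn": 0,"gripper": 0.5},
    {"x": 0,"y": 0,"z": 0.1,"turn": 0,"gripper": 0.5},
    {"x": 0,"y": 0,"z": 0.1,"turn": 0,"gripper": 0.5},
    {"x": 0,"y": 0,"z": 0.1,"turn": 0,"gripper": 0.5},
    {"x": 0,"y": 0,"z": 0,"turn": 0,"gripper": 0.5},
    {"x": 0,"y": 0,"z": -0.5,"turn": 0,"gripper": 0.5}
  ]
}}

```text
time_s: 35.9
tool_pos: [0.6358, 0.2108, 0.0368]
tool_rot: [-3.141, -0.001, -3.028]
wrist_force: [1.1, 0.7, 0.9]
gripper_width: 0.249
```

>>> {"fn": "drive_tool", "kwargs": {
  "plan": [
    {"x": 0,"y": 0,"z": -2,"turn": 0,"gripper": 0.5},
    {"x": 0,"y": 0,"z": -4,"turn": 0,"gripper": 0.5},
    {"x": 0,"y": 0,"z": -7,"turn": 0,"gripper": 0.5},
    {"x": 0,"y": 0,"z": -10,"turn": 0,"gripper": 0.5},
    {"x": 0,"y": 0,"z": -12,"turn": 0,"gripper": 0.5},
    {"x": 0,"y": 0,"z": -12,"turn": 0,"gripper": 0.5},
    {"x": 0,"y": 0,"z": -12,"turn": 0,"gripper": 0.5},
    {"x": 0,"y": 0,"z": -12,"turn": 0,"gripper": 0.5},
    {"x": 0,"y": 0,"z": -12,"turn": 0,"gripper": 0.5},
    {"x": 0,"y": 0,"z": -12,"turn": 0,"gripper": 0.5}
  ]
}}

```text
time_s: 36.9
tool_pos: [0.6358, 0.2108, 0.1564]
tool_rot: [-3.141, -0.001, -3.028]
wrist_force: [0.5, -0.5, 0.8]
gripper_width: 0.249
```

```bash
python3 look.py w31
```

```text
[0.6359 0.2108 0.1565] [-3.142e+00 -1.000e-03 -3.028e+00] [0.2  0.53 0.28 1.32 0.   0.09] [-0.4  0.9  0.1] 0.251 36.95
```

View pics/w31.png

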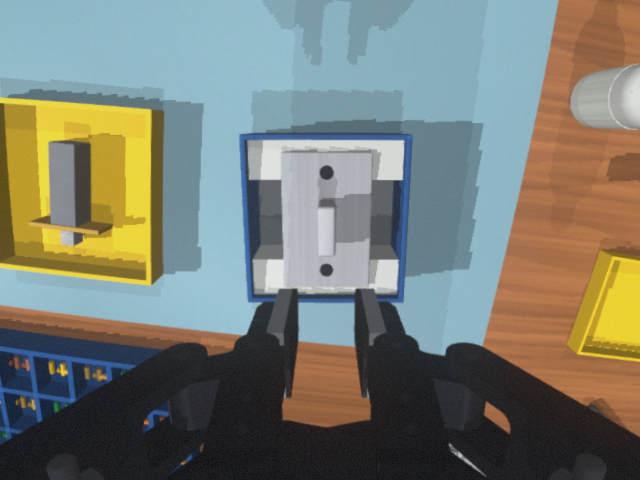

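The plate sits inside the rim on both ledges, with its knob at (326,231). I'll back off and make an overall check.

>>> {"fn": "drive_tool", "kwargs": {
  "plan": [
    {"x": 4,"y": 0,"z": -2,"turn": 0,"gripper": 0.5},
    {"x": 8,"y": 1,"z": -3,"turn": 0,"gripper": 0.5},
    {"x": 12,"y": 3,"z": -3,"turn": 0,"gripper": 0.5},
    {"x": 16,"y": 6,"z": -3,"turn": 0,"gripper": 0.5},
    {"x": 20,"y": 9,"z": -3,"turn": 0,"gripper": 0.5},
    {"x": 24,"y": 12,"z": -3,"turn": 0,"gripper": 0.5},
    {"x": 26,"y": 14,"z": -3,"turn": 0,"gripper": 0.5},
    {"x": 26,"y": 14,"z": -3,"turn": 0,"gripper": 0.5},
    {"x": 26,"y": 14,"z": -3,"turn": 0,"gripper": 0.5},
    {"x": 26,"y": 14,"z": -3,"turn": 0,"gripper": 0.5}
  ]
}}

```text
time_s: 37.95
tool_pos: [0.3626, 0.3203, 0.1869]
tool_rot: [-3.141, 0.0, -3.029]
wrist_force: [0.1, 0.1, -0.3]
gripper_width: 0.255
```

```bash
python3 - <<'E'
from h import *
t=arm.read_camera("top");s=arm.read_camera("scene")
cv2.imwrite("pics/tF.png",cv2.resize(t[140:290,130:550],(800,286),interpolation=2))
cv2.imwrite("pics/sF.png",cv2.resize(s[200:350,190:490],(800,400),interpolation=2))
print(arm.state()["time_s"],arm.state()["tool_pos"])
E
```

```text
38.05 [0.36273679 0.32010685 0.18688011]
```

View pics/tF.png

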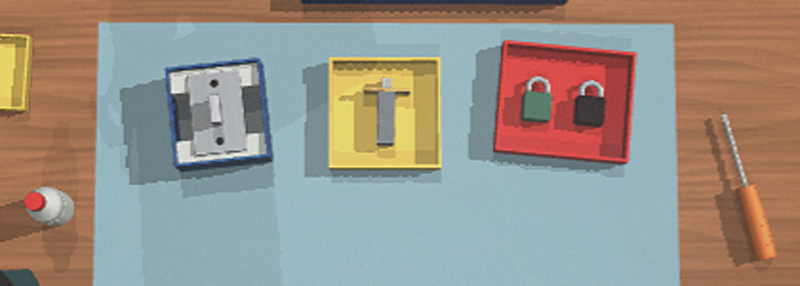

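View pics/sF.png

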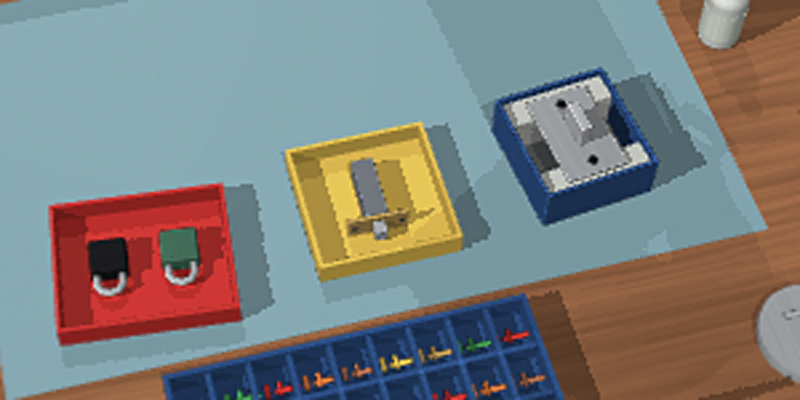

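Both views agree. The padlocks lie flat in the red tray, the latch lies flat in the larger yellow tray, and the plate rests on the ledges. The bottle and the screwdriver are where they were.

```bash
python3 -c "
from station import arm
print(arm.finish_job())"
```

```text
the job is handed in; nothing more can be done
None
```

All five parts are sorted, and I handed the job in at about 38 s of the 136 s allowed.

- **Red tray:** both padlocks lie flat on the floor, side by side.
- **Yellow tray:** the latch lies flat in the larger of the two yellow trays.
- **Kit box:** the barrel went in first, upright and within about 2 mm of the trough's middle, measured from the wrist picture after release. The plate then went flat on both ledges, knob up. It was about 1 mm off centre just before the final lowering, and a 1 mm correction was made then. It looked centred and inside the rim in the pictures afterwards.

The last top and scene pictures agreed on this, with the oil bottle and screwdriver where they started. They cannot show the barrel under the plate. The arm was clear of everything at hand-in.

- **Fingertips higher than described:** they stood about 30 mm above the TCP position the arm reports. My first try at the green padlock therefore closed above it without touching. I corrected for this by feeling down in small steps, which meant reported TCP heights below zero, and the grasps after that held.
- **Forces:** the largest wrist force I read was about 6 N. I only sampled it between moves.

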